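Empty a scoop tray and hold it against the sprung fence

TASK

I want to screw a new label holder to the back of the little aluminium scoop tray. Pick the tray up by its wooden handle, tip all four nuts out over its open front into the open grey parts bin (tip them, do not pick at them with the fingers), then stand the empty tray flat on the bench with its closed back flush and centred against the sprung steel fence and press it with a steady 10 newtons, which pushes the fence half-way along its travel; never drive the fence all the way to its back stop, and leave the pliers and the sanding block where they are. Finish while still gripping the tray and holding that push: do not let go.

Things in the scene. Friction and masses are not known exactly. Their poses are not given: they have to be found in the camera images.
- tray: aluminium scoop tray, loose, 0.2 to 0.33 kg, 150 mm (its x) by 100 mm (its y); origin at the centre of its underside, z up. Floor 3 mm. Its front (-y side) is open, with no lip: tipped that side down by 45 to 50 degrees, the nuts slide out. Back wall (+y side) 40 mm high, end walls (x = -75, +75) 30 mm. Starts on the bench before the fence, front roughly to the robot (y roughly along world +x)
- tray_grip (a point): centre of the tray's handle: a light wooden bar 14 mm wide (along the tray's y) and 14 mm high, running 144 mm along the tray's x over the middle of the tray, its centre 75 mm above the tray's underside; free all round except for the straps at its ends. Axes as the tray's. Grip it across, from above, near its middle
- tray_back (a point): centre of the outer face of the tray's back wall, 50 mm from the handle's axis along the tray's y, 20 mm above its underside; axes as the tray's
- nut_a: one of four identical bright steel M16 hexagon nuts, 24 mm across flats, 13 mm thick, 30 g, lying loose in the tray at the start; origin at the centre of its underside
- nut_b: one of four identical bright steel M16 hexagon nuts, 24 mm across flats, 13 mm thick, 30 g, lying loose in the tray at the start; origin at the centre of its underside
- nut_c: one of four identical bright steel M16 hexagon nuts, 24 mm across flats, 13 mm thick, 30 g, lying loose in the tray at the start; origin at the centre of its underside
- nut_d: one of four identical bright steel M16 hexagon nuts, 24 mm across flats, 13 mm thick, 30 g, lying loose in the tray at the start; origin at the centre of its underside
- bin: open grey plastic parts bin with a paper label patch on one side, fixed to the bench at the robot's left; outside 150 mm (its x) by 180 mm (its y), 60 mm high, walls 4 mm (rim beads reach 77 mm from the middle along x, 94 mm along y); origin at the centre of its underside
- stop: sprung stop at the right, fixed to the bench: grey housing (130 mm wide, 44 mm high) on a dark foot, with the steel fence plate in front. Origin on the bench below the middle of the fence's front face at rest; x points back, the way the fence is pushed (roughly world +x), y along the fence. Foot and housing begin 45 mm behind the origin: the tray stands on bare bench. Nothing is higher than 49 mm
- fence (a joint): how far the fence plate is pushed back: 0 at rest, 0.040 at its back stop (m). A plain spring of 500 N/m: 0.020 is 10 N, the push wanted. A brass tongue on the fence's top slides back over the housing's top, which has three black cross lines: its tip is at the middle (longest) line at half travel
- fence_face (a point): centre of the front face of the moving fence plate, 20 mm above the bench; the plate is 160 mm wide, its face upright from 3 to 45 mm above the bench; axes as the stop's, moves with the fence
- pliers: bystander: green-handled pliers, 150 mm long, 12 mm high, on the bench at the left front; origin under the centre. Beside them, between bin and stop, two red-gripped levers of the edging machine (330 mm high, front at world x = 0.50 m) lean out to x = 0.36 m; they rise to 130 mm at x = 0.42 m, 200 mm at x = 0.53 m. Carry the tray across at x = 0.43 m, handle crosswise, underside over 215 mm up
- sanding_block: bystander: brown cork sanding block, 59 x 101 x 33 mm, on the bench at the right; origin at the centre of the underside. Behind it the table of a disc sander juts out 214 mm above the bench, at world x > 0.52 m, y < -0.38 m; on the other side of the stop the edging machine ends at y = -0.145 m: come to the stop from the front

How it is judged:
On the way, in this order (a step that is already met when the one before it is completed fails the run):
1. all four nuts lie in the bin (x of nut_a in the frame of bin between -0.075 and 0.075 m and y of nut_a in the frame of bin between -0.09 and 0.09 m and z of nut_a in the frame of bin between 0 and 0.055 m and x of nut_b in the frame of bin between -0.075 and 0.075 m and y of nut_b in the frame of bin between -0.09 and 0.09 m and z of nut_b in the frame of bin between 0 and 0.055 m and x of nut_c in the frame of bin between -0.075 and 0.075 m and y of nut_c in the frame of bin between -0.09 and 0.09 m and z of nut_c in the frame of bin between 0 and 0.055 m and x of nut_d in the frame of bin between -0.075 and 0.075 m and y of nut_d in the frame of bin between -0.09 and 0.09 m and z of nut_d in the frame of bin between 0 and 0.055 m), for 0.2 s.
2. the tray's back presses the fence with 7 to 13 N (contact force between tray and stop between 7 and 13 N), for 0.2 s.
At the end, for the whole second after the job is handed in: Nuts in the bin, below its rim; tray level (0.08 rad) on the bench (9 mm), gripped, back wall on the fence (6 mm, square to 0.07 rad, centred to 20 mm), pressing it with 7 to 13 N (13 to 27 mm back) through the last second; fingers off the fence (all of step 1 and all of step 2 and contact force between the fingers and stop below 0.5 N and contact force between the fingers and tray above 1 N and value of joint fence between 0.013 and 0.027 m and x of tray_back in the frame of fence_face between -0.006 and 0.006 m and y of tray_back in the frame of fence_face between -0.02 and 0.02 m and angle between the y axis of tray and the x axis of stop, either way round below 0.07 rad and angle between tray's own z axis and vertical below 0.08 rad and height (world z) of tray below 0.009 m and linear speed of tray below 0.02 m/s); the arm keeps its last pose, push and grip.
It fails at once if the fence is driven to its back stop (pushed back more than 38 mm) (value of joint fence above 0.038 m).
It fails at once if the fingers touch a nut (contact force between the fingers and nut_a above 1 N or contact force between the fingers and nut_b above 1 N or contact force between the fingers and nut_c above 1 N or contact force between the fingers and nut_d above 1 N).
It fails at once if the pliers or the sanding block is moved more than 30 mm (distance of any of pliers, sanding_block from where it was at the start of the episode above 0.03 m).
It also fails if it takes over 72 s, if anything falls off the work surface, if the arm or the gripper's body presses on something with over 40 N, if the wrist force passes 120 N, or if a joint passes its speed limit or range.

ROBOT

A 6-joint arm with a two-finger parallel gripper is mounted at the origin on a cart in front of the work surface, level with it; the furniture and walls round the work are solid. World frame = base frame: x ahead of the robot, y to its left, z up, the work surface at z = 0. Lengths are in m, angles in rad, forces in N, time in s.
With the tool pointing down it reaches from about 0.425 to 0.95 m from the base axis. Payload 3.5 kg.
Tool frame: the origin (TCP) lies between the finger pads; the fingertips stand 17 mm ahead of it and the grasp point (between the pads) lies 2 mm behind it (ctrl.tip_reach is the distance from the TCP to the fingertips, in m); z points along the fingers, y is the direction in which the jaws open and shut (so a half turn about z gives the same grasp; the last joint's range is limited). The gripper opens to 85 mm and grips with 20 to 120 N. Pads are 22 mm wide; open, the fingers measure 114 mm over their backs; the gripper's body (76 mm by 85 mm) begins 54 mm behind the grasp point. The pads swing forward as they close: fully open they stand 13 mm farther back than shut.
Start: joints at [1.092, 0.286, 1.577, -0, 1.279, -0.15], TCP at [0.218, 0.639, 0.248] pointing down, gripper open.
Joint ranges: [-2.77, 2.77], [-0.9, 2.22], [0.21, 2.48], [-1.53, 4.67], [0.24, 2.81], [-2.84, 2.84]. Speed limits (rad/s): [2.79, 2.79, 3.14, 3.14, 3.14, 3.14].

INTERFACE

Orientations are given as a unit quaternion [x, y, z, w].
In Python, from plant import monitor, imaging, workorder, ctrl gives the robot as it stands.
- The arm moves only by the tool send_rows, never from a script. Its argument "rows" is a list of rows, each a list of 4 numbers: the shift along the world's x, y, z normalised to -1 to 1, where 1 is 0.3 m, then the turn about the world's z normalised to -1 to 1, where 1 is 360 degrees. A call has 1 to 20 rows; each row is the pose to reach, as a shift and turn from the pose commanded when the call began, turning the shorter way round; what a row does not reach only later rows make up. A row lasts 1/8 s, in which the tool goes at most 62.5 mm and 10.7 degrees, less where a joint would pass 70% of its speed; a pose out of reach is approached as far as the arm can. A call with a number of a shift or a turn outside -1 to 1 is refused whole. A call with a gripper value outside its range is refused whole. "jaw" is the closure, from 0 (fully open) to 1 (shut), set as the call begins (left out, the last holds). The fingers move at their own pace and stop on an object; "newtons" is the grip in N (left out, the last holds). Time passes only in rows, so rows that repeat a pose let the fingers close. It gives the time, the measured TCP pose, the force and the opening at its end, in the units of the state.
- monitor.get_state(): the state, without advancing time (a new reading comes with each control period).
- imaging.read_camera(name): name is "side" or "top" or "wrist"; returns the picture (480x640x3 uint8, red, green, blue); there is no depth.
- imaging.calibration(name): a dict with "intrinsics" (3x3 intrinsics, pixels), "cam_to_world" (4x4, takes a point from camera to world coordinates). Camera axes: x right, y up, looking along -z (the intrinsics and any distortion apply to the point x, -y, -z); pixel columns grow to the right and rows downward; lengths in m; the calibration is good to about 2 mm. A picture is of the moment at which its call begins: read the wrist's pose just before it. calibration takes no time and is no camera call; for the wrist camera it gives the pose at the moment of the call.
- workorder.sign_off(): hands the job in, once; it reports no verdict.
The state is a dict: "time": time; "qpos": joint angles; "dq": joint speeds; "joint_efforts": joint torques, N m; "eef_pos": TCP position; "tcp_rot": TCP orientation; "contact_force": force on the tool from outside, world axes, zero at the start; "wrist_torque": the same for the moment, N m; "opening": opening from 0.0 (shut) to 1.0 (fully open).
Only numpy, scipy, OpenCV 4.12 (cv2) and the standard library are available. Lean on these libraries where they do the work, as an engineer would, in place of code of your own. Each camera call takes 0.05 s, during which the arm holds its last target.

## Working session

There is one attempt and no reset: what is moved stays moved. The work goes in short steps, Python scripts to look and compute and a tool call to move; the robot and the scene stay as the last step left them, time stands still between calls to the robot, and variables do not carry over. Pictures are saved under pics/ and viewed, and the job is handed in when it is done.

Besides the shell and the picture viewer there is one more tool, called after "Request:" as name(argument=value, ...), one argument or row to a line, values as JSON. send_rows: Moves the arm, as the interface text tells. Scaled input: -1 to 1 covers 0.3 m each way for a shift and 360 degrees each way for a turn. Its arguments: {"type":"object","properties":{"rows":{"type":"array"},"jaw":{"type":"number"},"newtons":{"type":"number"}},"required":["rows"]}

View pics/top0.png

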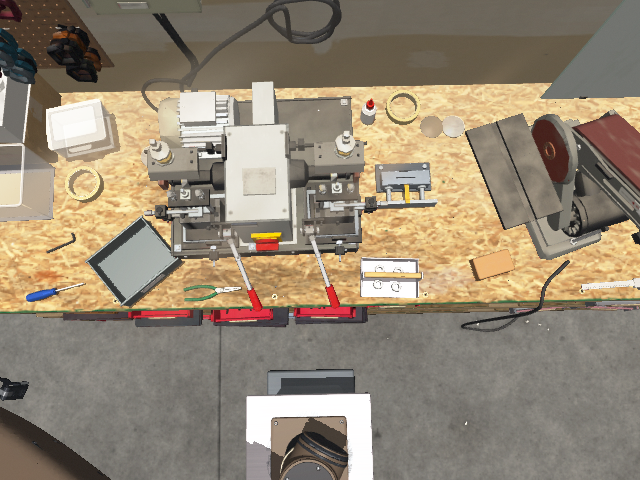

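View pics/side0.png

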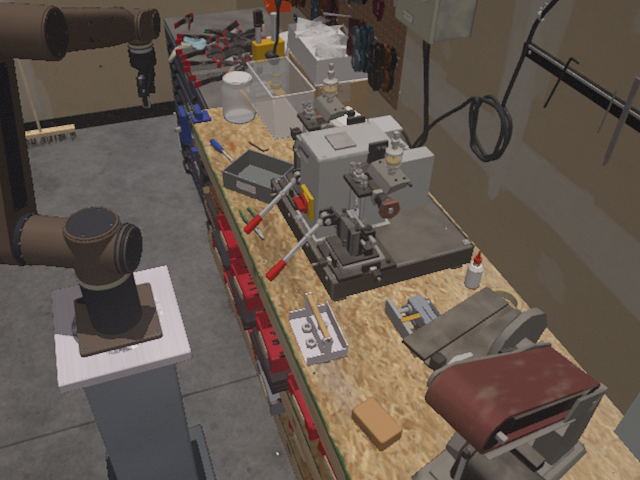

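View pics/wrist0.png

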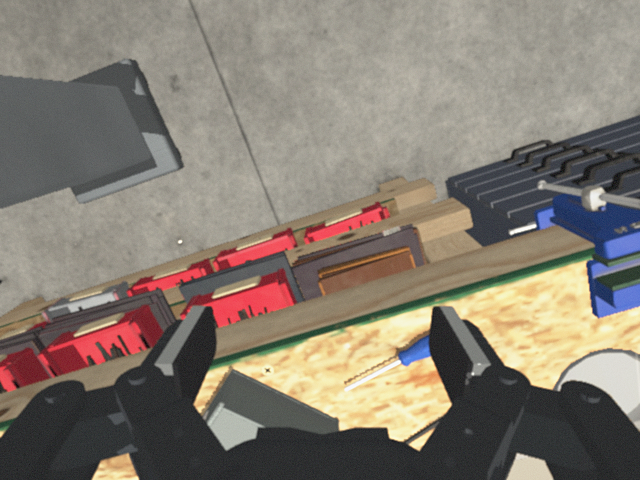

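```bash
cat > h.py <<'E'
import numpy as np, cv2
from plant import monitor, imaging
def cal(n):
    c=imaging.calibration(n); return np.array(c["intrinsics"]),np.array(c["cam_to_world"])
def ray(K,T,u,v):
    d=T[:3,:3]@np.array([(u-K[0,2])/K[0,0],-(v-K[1,2])/K[1,1],-1.]); return T[:3,3],d
def onz(K,T,u,v,z):
    o,d=ray(K,T,u,v); return o+d*(z-o[2])/d[2]
def proj(K,T,p):
    q=T[:3,:3].T@(np.asarray(p,float)-T[:3,3]); return np.array([K[0,0]*q[0]/-q[2]+K[0,2],K[1,1]*-q[1]/-q[2]+K[1,2]])
def crop(src,out,x0,y0,w,h,s):
    im=cv2.imread(src)[y0:y0+h,x0:x0+w]; cv2.imwrite(out,cv2.resize(im,None,fx=s,fy=s,interpolation=cv2.INTER_CUBIC))
E
python3 - <<'E'
from h import *
crop("pics/top0.png","pics/top0_tray.png",350,150,100,160,5) 
crop("pics/top0.png","pics/top0_tray.png",340,150,120,110*100//100+50,5) if 0 else crop("pics/top0.png","pics/top0_tray.png",350,155,110,150,4)
crop("pics/top0.png","pics/top0_bin.png",75,205,185,110,4)
crop("pics/side0.png","pics/side0_tray.png",270,270,190,110,4)
crop("pics/side0.png","pics/side0_bin.png",200,130,120,110,5)
E
```

```text
(no output)
```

View pics/top0_tray.png

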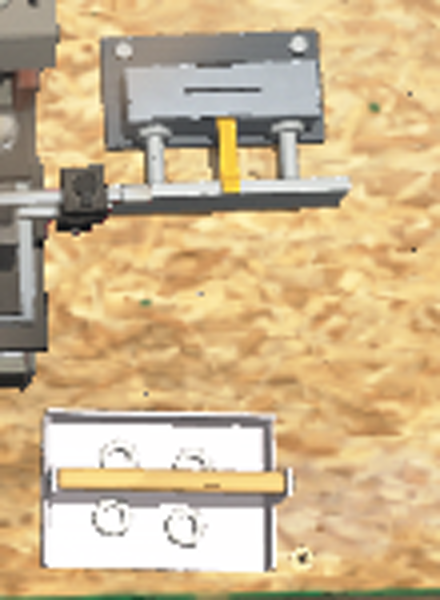

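View pics/top0_bin.png

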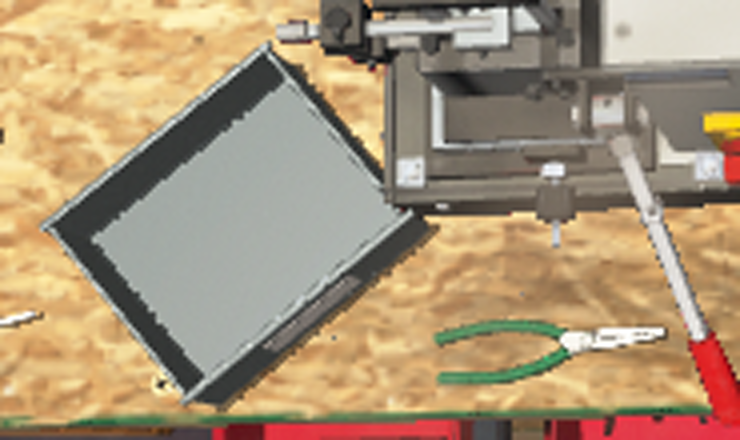

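View pics/side0_tray.png

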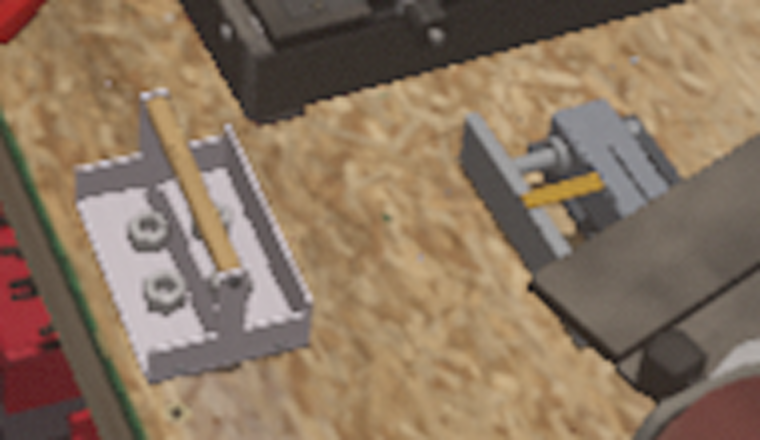

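View pics/side0_bin.png

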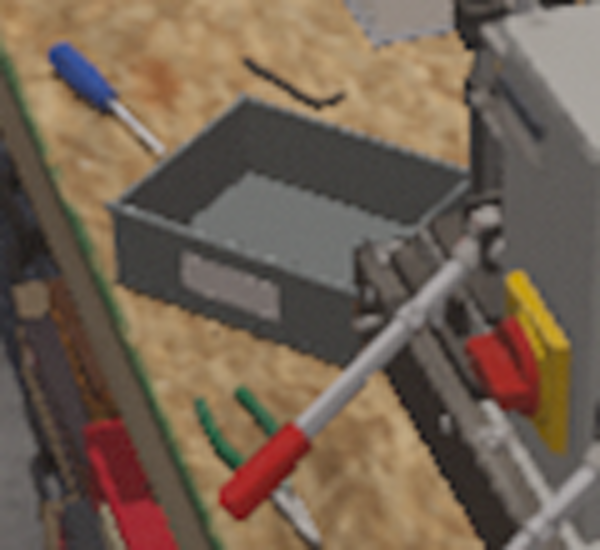

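```bash
python3 - <<'E'
from h import *
K,T=cal("top")
P=lambda x0,y0,s,u,v,z: onz(K,T,x0+u/s,y0+v/s,z)
c=[P(75,205,4,u,v,.06) for u,v in [(267,45),(43,227),(188,398),(412,212)]]
for p in c: print(p.round(4))
print("bin c",np.mean(c,0).round(4)); 
for i in range(4):
    d=c[(i+1)%4]-c[i]; print(np.linalg.norm(d[:2]).round(4), np.degrees(np.arctan2(d[1],d[0])).round(1))
# handle top z .082
l=P(350,155,4,57,477,.082); r=P(350,155,4,284,482,.082); print("handle",l.round(4),r.round(4),((l+r)/2).round(4),np.degrees(np.arctan2(*(l-r)[:2][::-1])))
a=P(350,155,4,44,410,.04);b=P(350,155,4,274,415,.04);print("back top",a.round(4),b.round(4))
a=P(350,155,4,43,567,.003);b=P(350,155,4,274,570,.003);print("front",a.round(4),b.round(4))
# fence top front edge z .045
a=P(350,155,4,108,203,.045);b=P(350,155,4,345,190,.045);print("fence",a.round(4),b.round(4),((a+b)/2).round(4),np.degrees(np.arctan2(*(a-b)[:2][::-1])))
for n,(u,v),z in [("plier",(500,340),.01)]: print(n,P(75,205,4,u,v,z))
print("sanding",onz(K,T,492,263,.033))
E
```

```text
[0.6122 0.4229 0.06  ]
[0.4953 0.5621 0.06  ]
[0.3839 0.4646 0.06  ]
[0.5001 0.3259 0.06  ]
bin c [0.4979 0.4439 0.06  ]
0.1818 130.0
0.148 -138.8
0.1809 -50.1
0.1482 40.9
handle [ 0.4453 -0.1482  0.082 ] [ 0.4392 -0.2904  0.082 ] [ 0.4422 -0.2193  0.082 ] 87.52996967082136
back top [ 0.4947 -0.1456  0.04  ] [ 0.4883 -0.2952  0.04  ]
front [ 0.3957 -0.1446  0.003 ] [ 0.3905 -0.2971  0.003 ]
fence [ 0.6314 -0.1924  0.045 ] [ 0.637  -0.3494  0.045 ] [ 0.6342 -0.2709  0.045 ] 92.02998259382728
plier [0.42170283 0.27894626 0.01      ]
sanding [ 0.47414094 -0.48805911  0.033     ]
```

Request:
send_rows(
  rows=[
    [0.09, -0.12, 0.08, -0.03],
    [0.21, -0.29, 0.16, -0.06],
    [0.35, -0.48, 0.17, -0.09],
    [0.49, -0.67, 0.17, -0.12],
    [0.61, -0.84, 0.17, -0.15],
    [0.69, -0.94, 0.17, -0.18],
    [0.71, -0.96, 0.17, -0.205],
  ],
  jaw=0,
  newtons=40,
)

```text
time: 1.02
eef_pos: [0.4328, 0.3478, 0.299]
tcp_rot: [0.727, 0.687, -0.0, 0.0]
contact_force: [-1.3, 0.6, 0.8]
opening: 1.0
```

Request:
send_rows(
  rows=[
    [0, -0.12, 0, 0],
    [0, -0.3, 0, 0],
    [0, -0.5, 0, 0],
    [0, -0.7, 0, 0],
    [0, -0.9, 0, 0],
    [0, -1, 0, 0],
  ],
)

```text
time: 1.78
eef_pos: [0.4305, 0.0485, 0.2992]
tcp_rot: [0.724, 0.69, -0.0, 0.0]
contact_force: [-0.2, 0.3, -0.1]
opening: 0.997
```

Request:
send_rows(
  rows=[
    [0, -0.2, 0, 0],
    [0.02, -0.4, 0, 0],
    [0.03, -0.6, -0.05, 0],
    [0.03, -0.78, -0.1, 0],
    [0.03, -0.86, -0.15, 0],
    [0.03, -0.89, -0.16, 0],
    [0.03, -0.89, -0.16, 0],
  ],
)

```text
time: 2.65
eef_pos: [0.4399, -0.216, 0.2513]
tcp_rot: [0.723, 0.69, 0.0, -0.0]
contact_force: [0.5, -0.0, 0.1]
opening: 0.996
```

```bash
python3 - <<'E'
from h import *
s=monitor.get_state(); print(s["time"],s["eef_pos"],s["tcp_rot"])
np.savez("w1.npz",K=cal("wrist")[0],T=cal("wrist")[1])
for n in ("wrist","top"): cv2.imwrite(f"pics/{n}1.png",imaging.read_camera(n)[:,:,::-1])
E
```

```text
2.65 [ 0.43988173 -0.21596036  0.25128023] [ 7.23342712e-01  6.90489086e-01  1.05153292e-04 -3.62540470e-04]
```

View pics/wrist1.png

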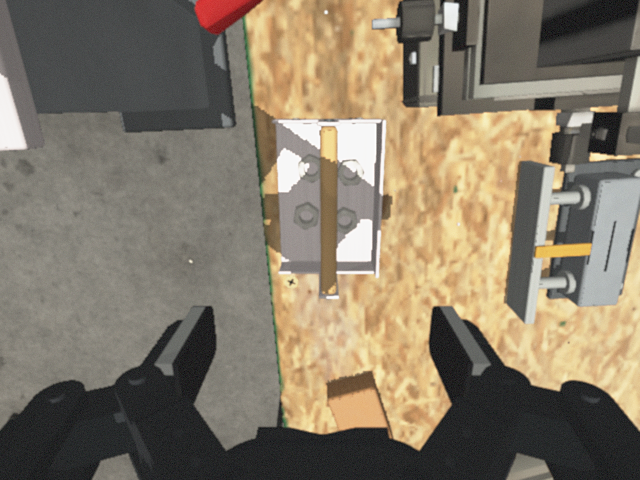

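```bash
python3 - <<'E'
from h import *
crop("pics/wrist1.png","pics/w1c.png",490,130,150,220,3.5) if 0 else crop("pics/wrist1.png","pics/w1c.png",490,130,150,200,3)
crop("pics/wrist1.png","pics/w1t.png",260,100,150,210,2.8)
E
```

```text
(no output)
```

View pics/w1c.png

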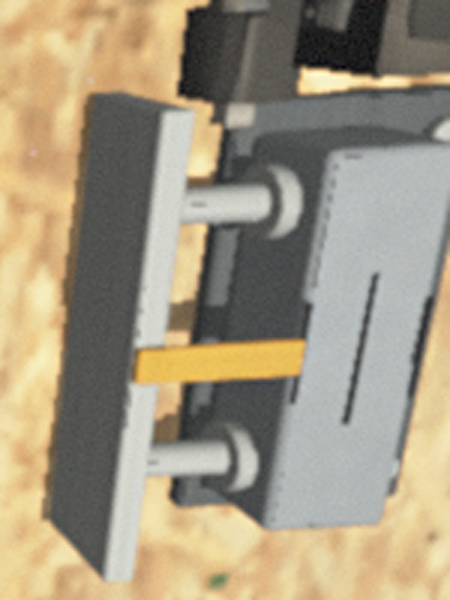

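View pics/w1t.png

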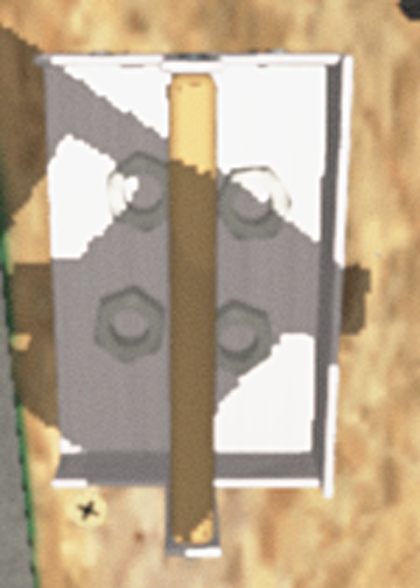

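```bash
python3 - <<'E'
from h import *
d=np.load("w1.npz");K,T=d["K"],d["T"]
def seg(n,a,b,z):
    a=onz(K,T,*a,z);b=onz(K,T,*b,z);v=b-a
    print(n,a.round(4),b.round(4),((a+b)/2).round(4),np.linalg.norm(v).round(4),np.degrees(np.arctan2(-v[1],-v[0])).round(2))
w=lambda s,x,y,u,v:(x+u/s,y+v/s)
t=lambda u,v:w(2.8,260,100,u,v); f=lambda u,v:w(3,490,130,u,v)
seg("handle",t(192,74),t(193,545),.082)
seg("handleL",t(171,80),t(169,540),.082)
seg("handleR",t(214,80),t(216,540),.082)
seg("backtop outer",t(352,58),t(331,495),.04)
seg("front",t(42,66),t(54,485),.003)
seg("fence",f(160,108),f(108,580),.045)
seg("fence bottom",f(93,95),f(45,520),.003)
K,T=cal("top")
E
```

```text
handle [ 0.4469 -0.1475  0.082 ] [ 0.4415 -0.2892  0.082 ] [ 0.4442 -0.2183  0.082 ] 0.1418 87.81
handleL [ 0.4412 -0.1488  0.082 ] [ 0.4341 -0.2871  0.082 ] [ 0.4376 -0.218   0.082 ] 0.1385 87.06
handleR [ 0.4528 -0.1493  0.082 ] [ 0.4488 -0.2878  0.082 ] [ 0.4508 -0.2186  0.082 ] 0.1385 88.33
backtop outer [ 0.4967 -0.147   0.04  ] [ 0.4905 -0.294   0.04  ] [ 0.4936 -0.2205  0.04  ] 0.1471 87.6
front [ 0.397  -0.1463  0.003 ] [ 0.3882 -0.3026  0.003 ] [ 0.3926 -0.2244  0.003 ] 0.1565 86.78
fence [ 0.6344 -0.1913  0.045 ] [ 0.6394 -0.3503  0.045 ] [ 0.6369 -0.2708  0.045 ] 0.159 91.81
fence bottom [ 0.6362 -0.1934  0.003 ] [ 0.6376 -0.3509  0.003 ] [ 0.6369 -0.2721  0.003 ] 0.1575 90.54
```

Request:
send_rows(
  rows=[
    [0.01, -0.01, -0.1, 0],
    [0.012, -0.009, -0.25, 0],
    [0.012, -0.009, -0.4, 0],
    [0.012, -0.009, -0.52, 0],
    [0.012, -0.009, -0.58, 0],
    [0.012, -0.009, -0.593, 0],
    [0.012, -0.009, -0.593, 0],
    [0.012, -0.009, -0.593, 0],
  ],
)

```text
time: 3.75
eef_pos: [0.4445, -0.2193, 0.0749]
tcp_rot: [0.723, 0.691, 0.0, 0.001]
contact_force: [0.9, 0.1, 0.7]
opening: 0.996
```

Request:
send_rows(
  rows=[
    [0, 0, 0, 0],
    [0, 0, 0, 0],
    [0, 0, 0, 0],
    [0, 0, 0, 0],
    [0, 0, 0, 0],
    [0, 0, 0, 0],
    [0, 0, 0, 0],
    [0, 0, 0, 0],
  ],
  jaw=1,
  newtons=50,
)

```text
time: 4.75
eef_pos: [0.4437, -0.219, 0.0735]
tcp_rot: [0.723, 0.691, 0.0, 0.0]
contact_force: [1.7, -0.7, 0.3]
opening: 0.155
```

Request:
send_rows(
  rows=[
    [0, 0, 0.02, 0],
    [0, 0, 0.06, 0],
    [0, 0, 0.12, 0],
    [0, 0, 0.19, 0],
    [0, 0, 0.27, 0],
    [0, 0, 0.36, 0],
    [-0.01, 0, 0.45, 0],
    [-0.02, 0, 0.54, 0],
    [-0.03, 0, 0.62, 0],
    [-0.04, 0, 0.69, 0],
    [-0.045, 0, 0.73, 0],
    [-0.045, 0, 0.75, 0],
    [-0.045, 0, 0.75, 0],
    [-0.045, 0, 0.75, 0],
  ],
)

```text
time: 6.5
eef_pos: [0.4297, -0.2186, 0.2973]
tcp_rot: [0.723, 0.691, -0.0, -0.001]
contact_force: [0.2, -0.2, -4.4]
opening: 0.154
```

```bash
python3 - <<'E'
from h import *
s=monitor.get_state(); print(s["time"],s["eef_pos"],s["contact_force"],s["opening"])
for n in ("wrist","side"): cv2.imwrite(f"pics/{n}2.png",imaging.read_camera(n)[:,:,::-1])
E
```

```text
6.5 [ 0.42970348 -0.21855924  0.29731171] [ 0.23926768 -0.20412944 -4.37164441] 0.15413450092423087
```

View pics/wrist2.png

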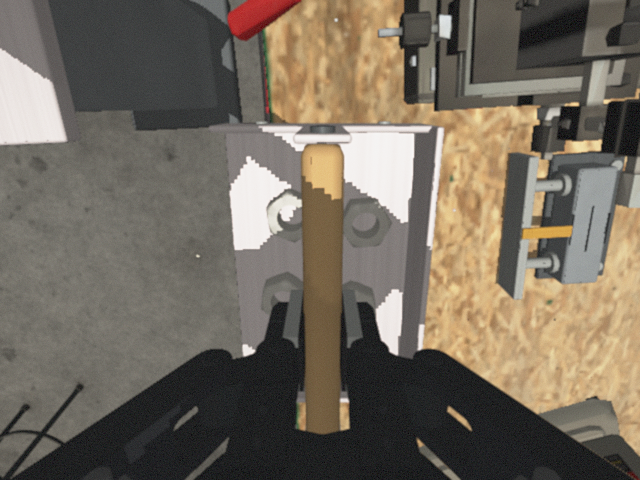

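View pics/side2.png

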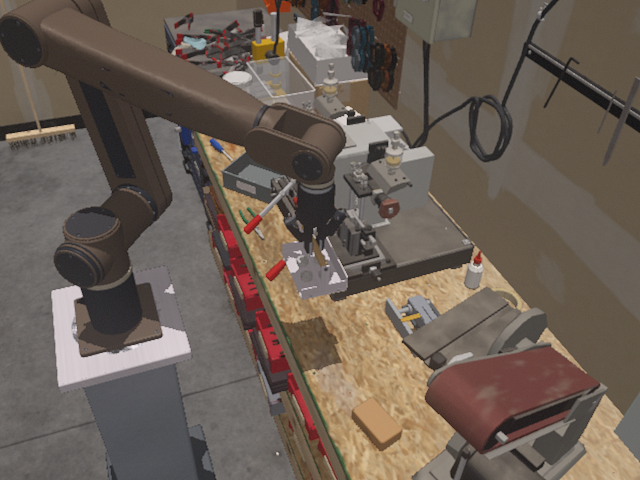

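Request:
send_rows(
  rows=[
    [0, 0.02, 0.01, 0],
    [0, 0.06, 0.02, 0],
    [0, 0.12, 0.02, 0],
    [0, 0.2, 0.02, 0],
    [0, 0.29, 0.02, 0],
    [0, 0.38, 0.02, 0],
    [0, 0.47, 0.02, 0],
    [0, 0.56, 0.02, 0],
    [0, 0.65, 0.02, 0],
    [0, 0.74, 0.02, 0],
    [0, 0.83, 0.02, 0],
    [0, 0.92, 0.02, 0],
  ],
)

```text
time: 8.1
eef_pos: [0.4293, 0.0591, 0.3046]
tcp_rot: [0.723, 0.691, 0.0, -0.0]
contact_force: [0.6, -1.2, -3.5]
opening: 0.152
```

Request:
send_rows(
  rows=[
    [0, 0.09, 0, 0],
    [0, 0.18, 0, 0],
    [0, 0.27, 0, 0],
    [0, 0.36, 0, 0],
    [0, 0.45, 0, 0],
    [0, 0.54, 0, 0],
    [0, 0.63, 0, 0],
    [0, 0.72, 0, 0],
    [0, 0.81, 0, 0],
    [0, 0.89, 0, 0],
    [0, 0.95, 0, 0],
    [0, 0.99, 0, 0],
    [0, 1, 0, 0],
    [0, 1, 0, 0],
  ],
)

```text
time: 9.85
eef_pos: [0.43, 0.3569, 0.3044]
tcp_rot: [0.723, 0.691, -0.0, 0.0]
contact_force: [-0.1, 0.4, -4.3]
opening: 0.153
```

```bash
python3 - <<'E'
from h import *
s=monitor.get_state(); print(s["time"],s["eef_pos"],s["contact_force"],s["opening"])
for n in ("wrist","side","top"): 
    np.savez(f"c3{n}.npz",K=cal(n)[0],T=cal(n)[1]);cv2.imwrite(f"pics/{n}3.png",imaging.read_camera(n)[:,:,::-1])
E
```

```text
9.85 [0.43001637 0.35687219 0.30435075] [-0.06482035  0.38697421 -4.27017713] 0.15328758817895027
```

View pics/wrist3.png

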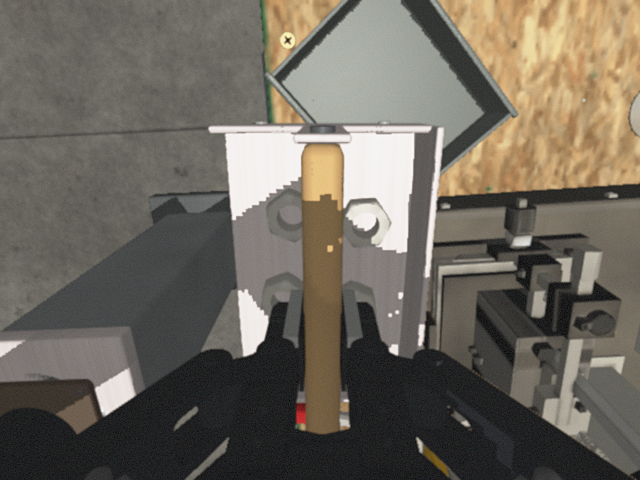

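View pics/side3.png

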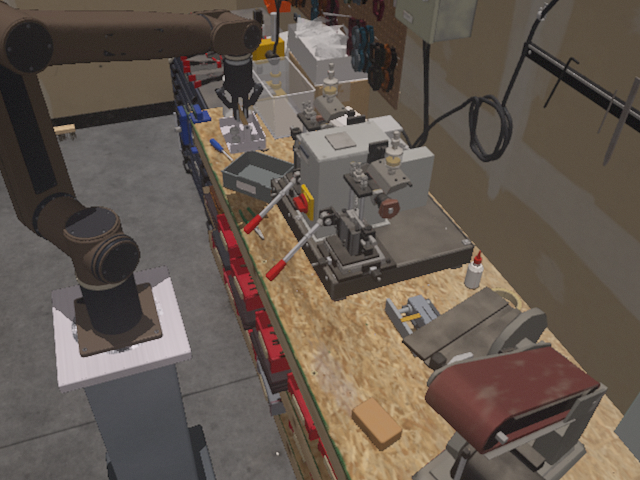

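View pics/top3.png

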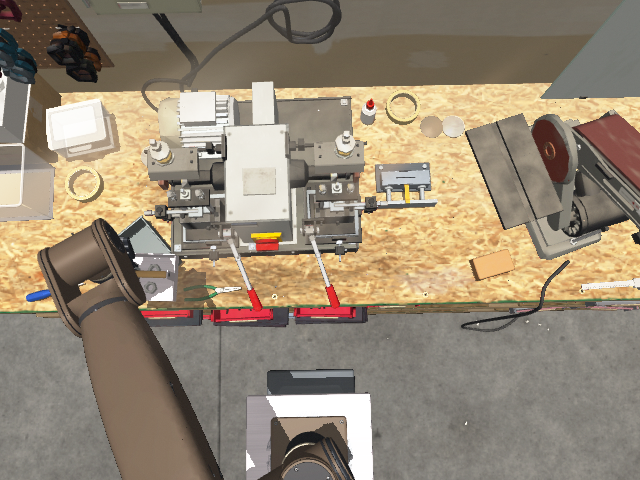

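```bash
python3 - <<'E'
from h import *
K,T=cal("top")
d=np.load("c3wrist.npz");Kw,Tw=d["K"],d["T"]
Ks,Ts=cal("side")
for (u,v) in [(145,212.5),(156,211),(172,252)]:
  for z in (.0,.05,.1,.15,.2):
    p=onz(K,T,u,v,z); print((u,v),p.round(3),proj(Kw,Tw,p).round(0),proj(Ks,Ts,p).round(0))
crop("pics/side0.png","pics/s0m.png",255,60,160,130,5)
E
```

```text
(145, 212.5) [0.638 0.434 0.   ] [512. 102.] [301. 177.]
(145, 212.5) [0.625 0.418 0.05 ] [521. 120.] [299. 167.]
(145, 212.5) [0.612 0.402 0.1  ] [533. 143.] [297. 157.]
(145, 212.5) [0.599 0.385 0.15 ] [548. 173.] [295. 146.]
(145, 212.5) [0.586 0.369 0.2  ] [569. 213.] [292. 135.]
(156, 211) [0.641 0.405 0.   ] [512. 131.] [305. 181.]
(156, 211) [0.628 0.389 0.05 ] [521. 151.] [303. 172.]
(156, 211) [0.615 0.374 0.1  ] [532. 175.] [301. 161.]
(156, 211) [0.602 0.359 0.15 ] [547. 207.] [298. 151.]
(156, 211) [0.589 0.343 0.2  ] [567. 250.] [296. 140.]
(172, 252) [0.527 0.358 0.   ] [407. 177.] [275. 196.]
(172, 252) [0.518 0.344 0.05 ] [408. 199.] [274. 186.]
(172, 252) [0.509 0.331 0.1  ] [410. 227.] [272. 175.]
(172, 252) [0.5   0.317 0.15 ] [412. 263.] [270. 164.]
(172, 252) [0.491 0.303 0.2  ] [415. 310.] [268. 152.]
```

View pics/s0m.png

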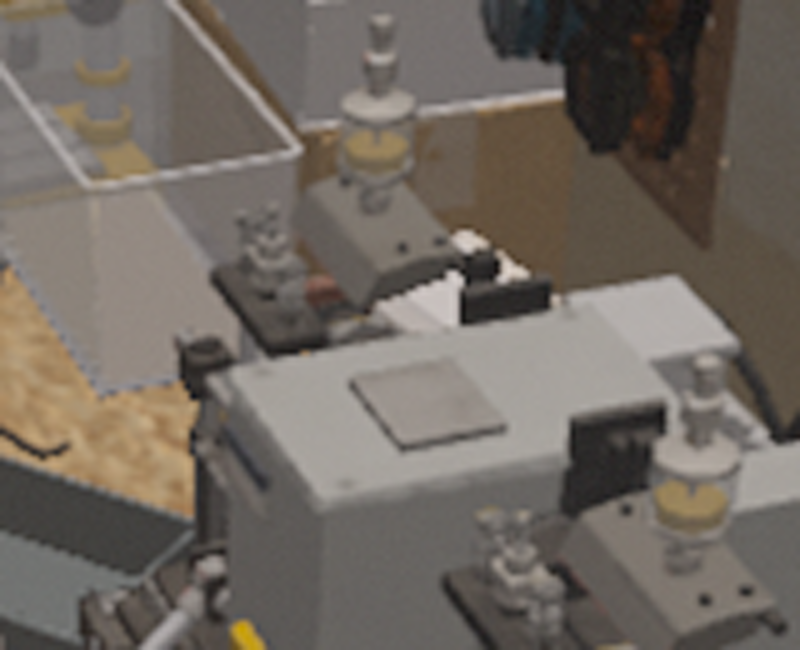

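```bash
python3 - <<'E'
from h import *
crop("pics/wrist3.png","pics/w3m.png",430,80,210,200,3.5) if 0 else crop("pics/wrist3.png","pics/w3m.png",430,60,210,190,3)
E
```

```text
(no output)
```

View pics/w3m.png

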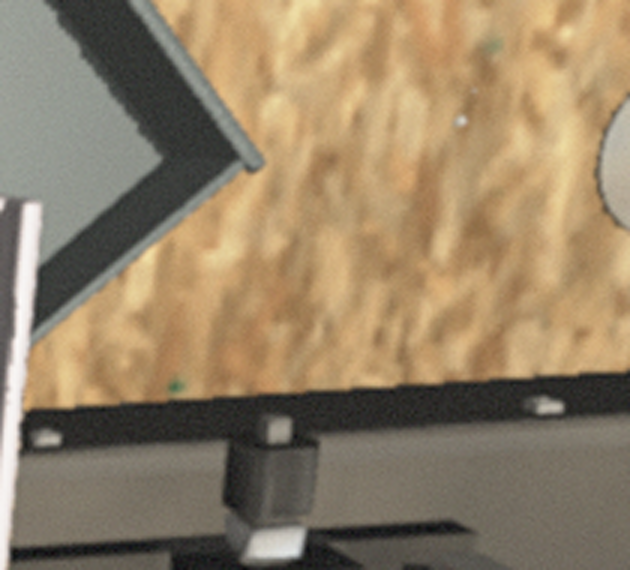

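```bash
python3 - <<'E'
from h import *
K,T=cal("top")
d=np.load("c3wrist.npz");Kw,Tw=d["K"],d["T"]
def isect(a,b):
    o1,d1=ray(*a);o2,d2=ray(*b)
    s=np.linalg.lstsq(np.c_[d1,-d2],o2-o1,rcond=None)[0]
    p,q=o1+d1*s[0],o2+d2*s[1]; return ((p+q)/2).round(4),np.linalg.norm(p-q).round(4)
print("bincorner",onz(Kw,Tw,517.3,114.3,.06), isect((K,T,75+267/4,205+45/4),(Kw,Tw,517.3,114.3)))
print("tip",isect((K,T,145,212.5),(Kw,Tw,521.7,201.7)))
# base corner: top crop bin (385,205)->; 
for z in (.05,.1,.15,.2): print(onz(Kw,Tw,521.7,201.7,z), onz(Kw,Tw,439,197,z))
E
```

```text
bincorner [0.61538238 0.42434957 0.06      ] (array([0.6134, 0.4236, 0.0609]), np.float64(0.0032))
tip (array([0.5828, 0.3728, 0.1704]), np.float64(0.0227))
[0.6353357  0.33674866 0.05      ] [0.5493941  0.34564447 0.05      ]
[0.60862709 0.35031268 0.1       ] [0.5340325  0.35803396 0.1       ]
[0.58191847 0.3638767  0.15      ] [0.51867091 0.37042345 0.15      ]
[0.55520986 0.37744072 0.2       ] [0.50330931 0.38281294 0.2       ]
```

Request:
send_rows(
  rows=[
    [0, 0.02, 0, 0],
    [0, 0.06, 0, 0.003],
    [0, 0.12, 0, 0.01],
    [0, 0.19, 0, 0.02],
    [0, 0.25, 0, 0.032],
    [0.01, 0.3, 0, 0.044],
    [0.025, 0.33, 0, 0.056],
    [0.05, 0.35, 0, 0.068],
    [0.08, 0.36, 0, 0.08],
    [0.115, 0.36, 0, 0.09],
    [0.15, 0.36, 0, 0.1],
    [0.185, 0.36, 0, 0.108],
    [0.215, 0.36, 0, 0.114],
    [0.24, 0.36, 0, 0.118],
    [0.26, 0.36, 0, 0.1194],
    [0.275, 0.36, 0, 0.1194],
    [0.283, 0.36, 0, 0.1194],
    [0.284, 0.36, 0, 0.1194],
    [0.284, 0.36, 0, 0.1194],
  ],
)

```text
time: 12.38
eef_pos: [0.5151, 0.4651, 0.3045]
tcp_rot: [0.42, 0.908, 0.0, -0.0]
contact_force: [1.1, -0.3, -3.7]
opening: 0.154
```

```bash
python3 - <<'E'
from h import *
s=monitor.get_state(); print(s["time"],s["eef_pos"],s["tcp_rot"],s["contact_force"],s["opening"])
for n in ("wrist","side"): 
    np.savez(f"c4{n}.npz",K=cal(n)[0],T=cal(n)[1]);cv2.imwrite(f"pics/{n}4.png",imaging.read_camera(n)[:,:,::-1])
E
```

```text
12.375 [0.51510665 0.46512986 0.30451835] [ 4.19884736e-01  9.07577437e-01  3.51784445e-05 -5.28793635e-05] [ 1.10187328 -0.34424719 -3.72996327] 0.15368627944672797
```

View pics/wrist4.png

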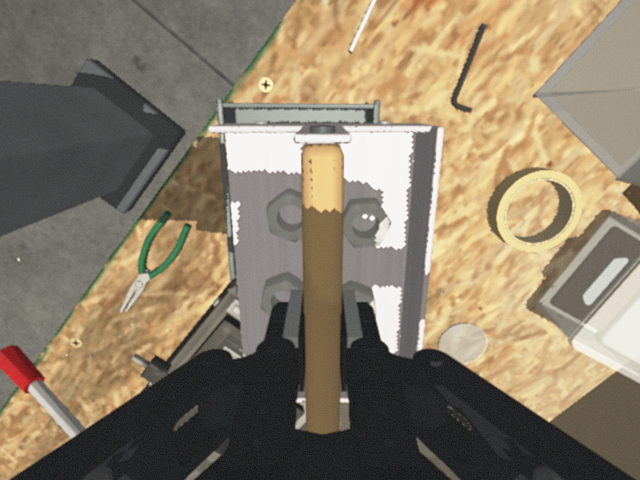

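View pics/side4.png

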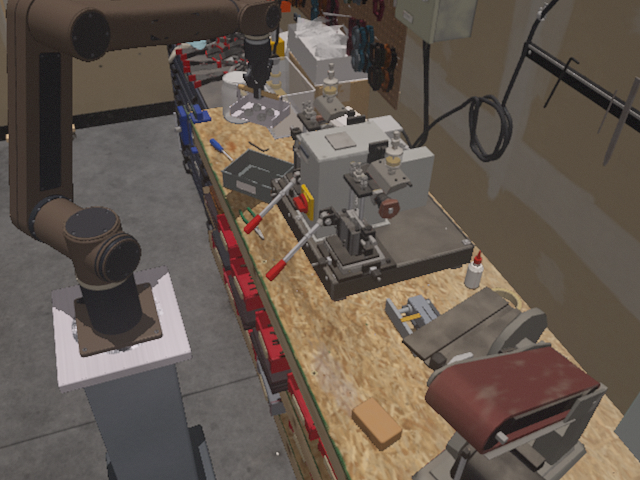

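```bash
python3 - <<'E'
from h import *
d=np.load("c4wrist.npz");K,T=d["K"],d["T"]
c=np.array([.4985,.4443]);a=np.radians(40.3);ex=np.array([np.cos(a),np.sin(a)]);ey=np.array([-ex[1],ex[0]])
crop("pics/wrist4.png","pics/w4c.png",205,90,190,50,4)
for u,v in [(220,104),(379,104),(379,121)]:
    p=onz(K,T,u,v,.06)[:2]-c; print(p@ex,p@ey)
E
```

```text
-0.06946087870860278 0.09066457225772366
0.0785447033657507 0.09087691778058554
0.07930129670621758 0.07570901360451235
```

View pics/w4c.png

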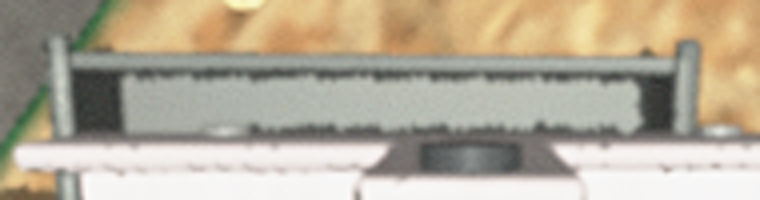

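Request:
send_rows(
  rows=[
    [0, 0, -0.02, 0],
    [0, 0, -0.06, 0],
    [0, 0, -0.12, 0],
    [0, 0, -0.19, 0],
    [0, 0, -0.26, 0],
    [0, 0, -0.33, 0],
    [0, 0, -0.4, 0],
    [0, 0, -0.46, 0],
    [0, 0, -0.51, 0],
    [0, 0, -0.54, 0],
    [0, 0, -0.55, 0],
    [0, 0, -0.55, 0],
  ],
  newtons=25,
)

```text
time: 13.98
eef_pos: [0.5155, 0.4653, 0.1399]
tcp_rot: [0.42, 0.908, 0.0, 0.0]
contact_force: [0.2, 1.0, -3.7]
opening: 0.153
```

```bash
python3 - <<'E'
from h import *
s=monitor.get_state(); print(s["time"],s["eef_pos"],s["tcp_rot"],s["contact_force"],s["opening"])
for n in ("wrist","side"): 
    np.savez(f"c5{n}.npz",K=cal(n)[0],T=cal(n)[1]);cv2.imwrite(f"pics/{n}5.png",imaging.read_camera(n)[:,:,::-1])
crop("pics/side5.png","pics/s5c.png",190,60,150,140,4)
E
```

```text
13.975 [0.51550419 0.4653453  0.13993612] [4.19876293e-01 9.07581229e-01 3.91873587e-04 2.40765823e-04] [ 0.18536287  1.00458061 -3.74305367] 0.1532403362202611
```

View pics/wrist5.png

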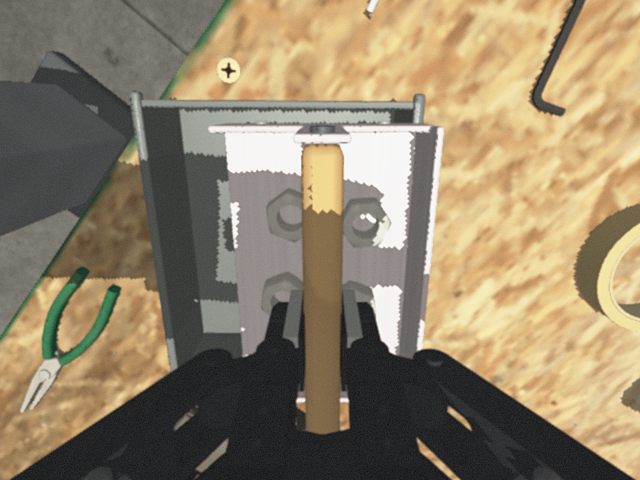

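View pics/s5c.png

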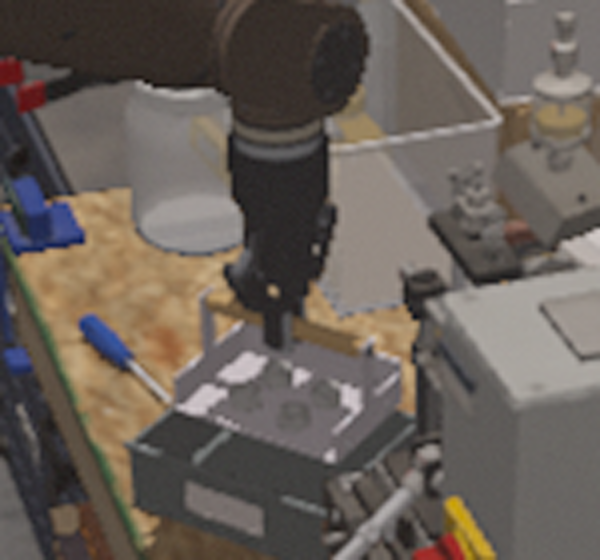

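```bash
python3 - <<'E'
from h import *
d=np.load("c5wrist.npz");K,T=d["K"],d["T"]
c=np.array([.4985,.4443]);a=np.radians(40.3);ex=np.array([np.cos(a),np.sin(a)]);ey=np.array([-ex[1],ex[0]])
for u,v,z in [(132,95,.06),(425,95,.06),(415,95,.06),(142,95,.06),(175,370,.06),(165,370,.06),(441,126,.105),(418,390,.105),(210,127,.095)]:
    p=onz(K,T,u,v,z)[:2]-c; print(u,v,(p@ex).round(4),(p@ey).round(4))
E
```

```text
132 95 -0.0712 0.0937
425 95 0.0788 0.094
415 95 0.0736 0.094
142 95 -0.066 0.0938
175 370 -0.0702 -0.0755
165 370 -0.0767 -0.0756
441 126 0.0747 0.0808
418 390 0.0764 -0.052
210 127 -0.0227 0.0798
```

Request:
send_rows(
  rows=[
    [0.004, 0.003, -0.006, 0],
    [0.0076, 0.0065, -0.013, 0],
    [0.0076, 0.0065, -0.022, 0],
    [0.004, 0.003, -0.03, 0],
    [0, 0, -0.037, 0],
    [-0.004, -0.003, -0.044, 0],
    [-0.008, -0.007, -0.051, 0],
    [-0.0127, -0.0108, -0.0583, 0],
    [-0.0127, -0.0108, -0.0583, 0],
  ],
)

```text
time: 15.2
eef_pos: [0.5154, 0.4653, 0.1313]
tcp_rot: [0.42, 0.908, 0.007, 0.004]
contact_force: [-3.9, -2.5, 17.4]
opening: 0.153
```

```bash
python3 - <<'E'
from h import *
s=monitor.get_state(); print(s["time"],s["eef_pos"],s["tcp_rot"],s["contact_force"],s["wrist_torque"],s["opening"])
for n in ("wrist","side"): 
    np.savez(f"c6{n}.npz",K=cal(n)[0],T=cal(n)[1]);cv2.imwrite(f"pics/{n}6.png",imaging.read_camera(n)[:,:,::-1])
crop("pics/side6.png","pics/s6c.png",190,60,150,140,4)
E
```

```text
15.2 [0.51535884 0.46526683 0.13125019] [0.41983009 0.90756839 0.00697519 0.00369623] [-3.85227302 -2.46453927 17.37209745] [ 0.19352173  0.15223015 -0.0009443 ] 0.15257374038972762
```

View pics/wrist6.png

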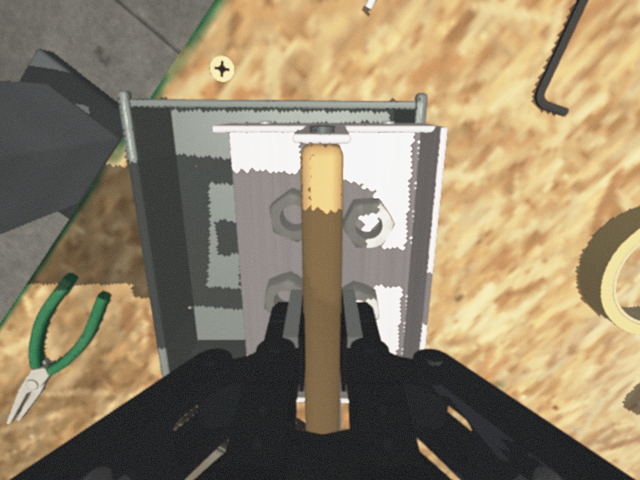

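View pics/s6c.png

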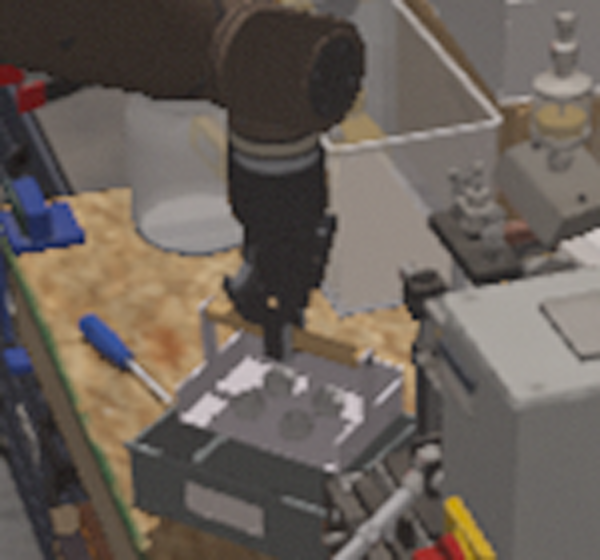

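Request:
send_rows(
  rows=[
    [0, 0, 0, 0],
    [-0.005, -0.004, -0.008, 0],
    [-0.01, -0.008, -0.017, 0],
    [-0.01, -0.008, -0.017, 0],
  ],
  newtons=20,
)

```text
time: 15.8
eef_pos: [0.5126, 0.4629, 0.1283]
tcp_rot: [0.42, 0.908, 0.007, 0.004]
contact_force: [-7.8, -5.5, 24.4]
opening: 0.15
```

```bash
cat > st.py <<'E'
from h import *
import sys
k=sys.argv[1]
s=monitor.get_state(); q=s["tcp_rot"]
print(s["time"],s["eef_pos"].round(4),q.round(4),"F",s["contact_force"].round(2),"M",s["wrist_torque"].round(3),s["opening"].round(4))
for n in ("wrist",)+tuple(sys.argv[2:]):
    np.savez(f"c{k}{n}.npz",K=cal(n)[0],T=cal(n)[1]);cv2.imwrite(f"pics/{n}{k}.png",imaging.read_camera(n)[:,:,::-1])
if "side" in sys.argv: crop(f"pics/side{k}.png",f"pics/s{k}c.png",190,60,150,140,4)
E
python3 st.py 7
```

```text
Traceback (most recent call last):
  File "st.py", line 5, in <module>
    print(s["time"],s["eef_pos"].round(4),q.round(4),"F",s["contact_force"].round(2),"M",s["wrist_torque"].round(3),s["opening"].round(4))
                                                                                                                    ^^^^^^^^^^^^^^^^^^
AttributeError: 'float' object has no attribute 'round'
```

```bash
sed -i 's/s\["opening"\].round(4)/round(s["opening"],4)/' st.py; python3 st.py 7
```

```text
15.8 [0.5126 0.4629 0.1283] [0.4197 0.9076 0.0069 0.0039] F [-7.78 -5.45 24.36] M [-0.15   0.517  0.037] 0.1496
```

View pics/wrist7.png

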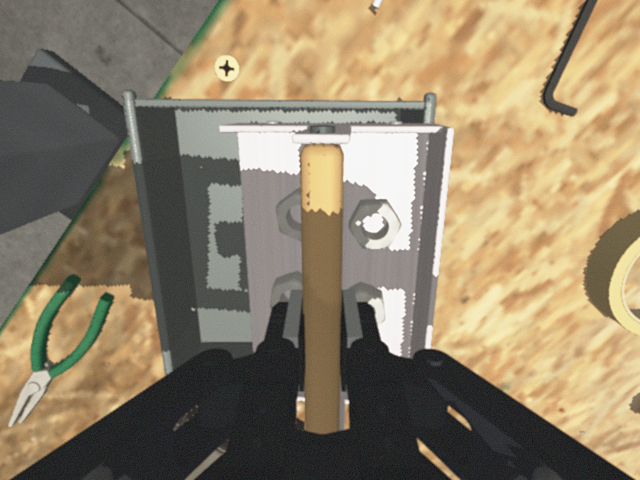

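Request:
send_rows(
  rows=[
    [-0.014, -0.012, -0.003, 0],
    [-0.028, -0.024, -0.01, 0],
    [-0.032, -0.027, -0.02, 0],
    [-0.034, -0.029, -0.03, 0],
    [-0.034, -0.029, -0.03, 0],
  ],
)

```text
time: 16.48
eef_pos: [0.5051, 0.456, 0.1209]
tcp_rot: [0.42, 0.908, 0.011, 0.006]
contact_force: [-4.3, -2.2, 26.1]
opening: 0.15
```

```bash
python3 st.py 8 side
```

```text
16.475 [0.5051 0.456  0.1209] [0.4198 0.9075 0.0111 0.0063] F [-4.27 -2.21 26.07] M [ 0.595 -0.354  0.072] 0.1502
```

View pics/wrist8.png

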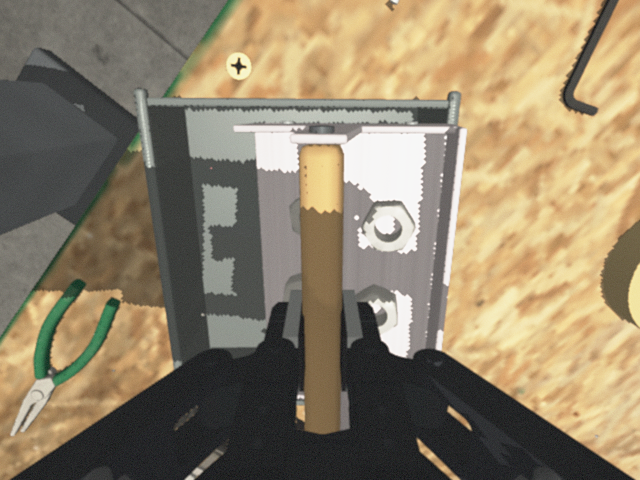

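View pics/s8c.png

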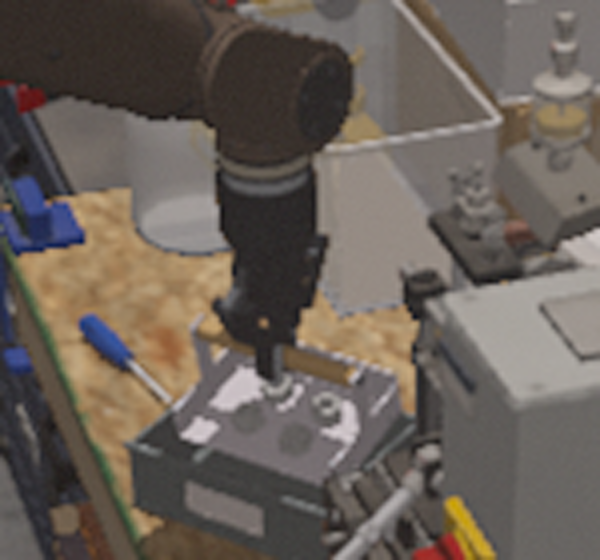

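Request:
send_rows(
  rows=[
    [-0.006, -0.005, -0.008, 0],
    [-0.012, -0.01, -0.018, 0],
    [-0.015, -0.013, -0.028, 0],
    [-0.018, -0.015, -0.038, 0],
    [-0.021, -0.017, -0.05, 0],
    [-0.023, -0.019, -0.063, 0],
    [-0.023, -0.019, -0.063, 0],
  ],
)

```text
time: 17.45
eef_pos: [0.4921, 0.4453, 0.0953]
tcp_rot: [0.419, 0.908, 0.0, 0.001]
contact_force: [-11.6, -10.6, 17.9]
opening: 0.156
```

```bash
python3 st.py 9 side
```

```text
17.45 [0.4921 0.4453 0.0953] [4.195e-01 9.078e-01 4.000e-04 1.000e-03] F [-11.61 -10.61  17.91] M [-0.932  0.894  0.018] 0.1555
```

View pics/wrist9.png

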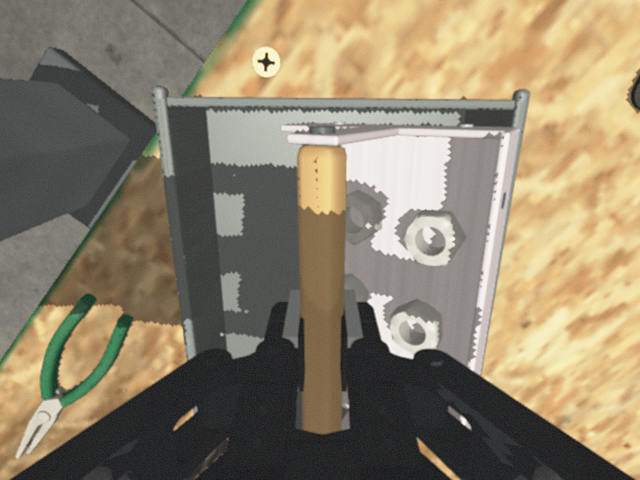

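View pics/s9c.png

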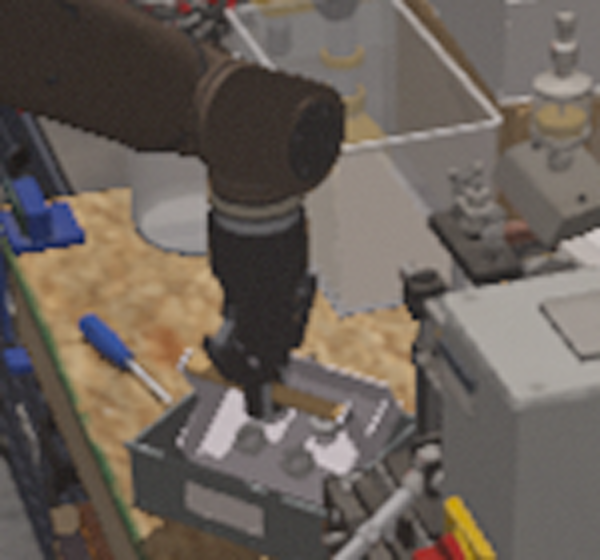

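Request:
send_rows(
  rows=[
    [-0.01, -0.0085, -0.004, 0],
    [-0.02, -0.017, -0.008, 0],
    [-0.03, -0.0255, -0.012, 0],
    [-0.04, -0.034, -0.015, 0],
    [-0.048, -0.041, -0.017, 0],
    [-0.048, -0.041, -0.017, 0],
  ],
)

```text
time: 18.3
eef_pos: [0.4793, 0.4343, 0.0874]
tcp_rot: [0.42, 0.908, 0.003, 0.002]
contact_force: [0.6, -0.2, 8.5]
opening: 0.16
```

```bash
python3 st.py 10 side
```

```text
18.3 [0.4793 0.4343 0.0874] [0.4199 0.9076 0.0031 0.002 ] F [ 0.63 -0.23  8.5 ] M [ 0.111  0.194 -0.048] 0.1596
```

View pics/wrist10.png

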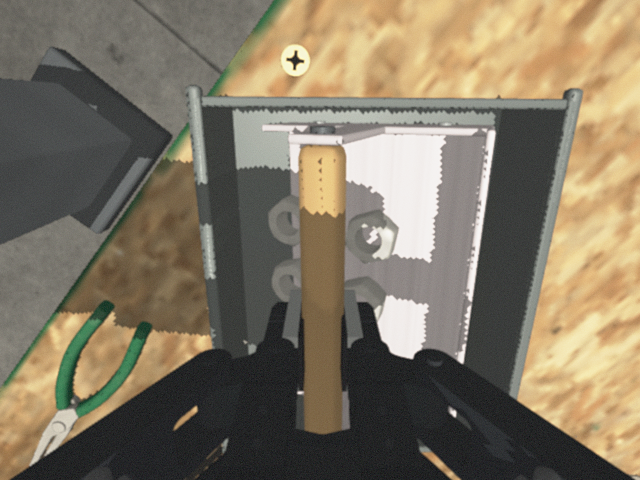

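View pics/s10c.png

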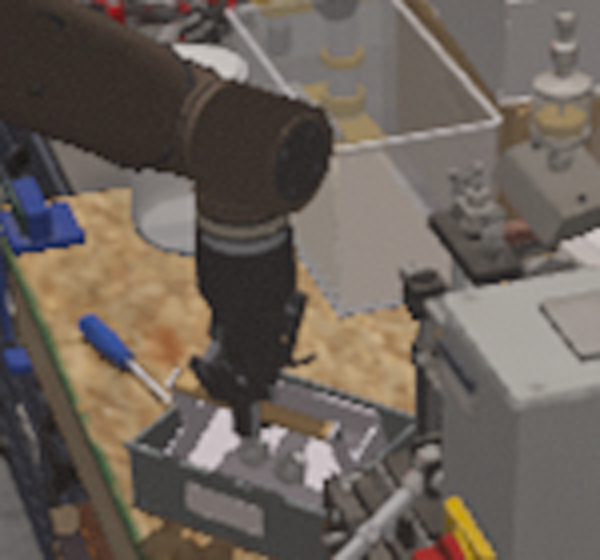

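Request:
send_rows(
  rows=[
    [0, 0, 0, 0],
    [0, 0, 0, 0],
    [0, 0, 0.02, 0],
    [0, 0, 0.06, 0],
    [0, 0, 0.11, 0],
    [0, 0, 0.16, 0],
    [0, 0, 0.2, 0],
    [0, 0, 0.22, 0],
    [0, 0, 0.22, 0],
  ],
  newtons=60,
)

```text
time: 19.52
eef_pos: [0.4772, 0.4329, 0.1506]
tcp_rot: [0.42, 0.908, 0.0, 0.0]
contact_force: [0.5, -0.8, -3.9]
opening: 0.155
```

```bash
python3 st.py 11 side
```

```text
19.525 [0.4772 0.4329 0.1506] [4.199e-01 9.076e-01 5.000e-04 3.000e-04] F [ 0.48 -0.81 -3.95] M [-0.009  0.136 -0.035] 0.1554
```

View pics/wrist11.png

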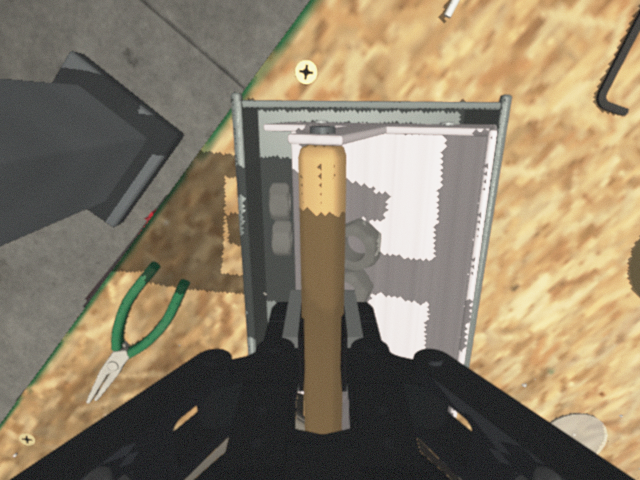

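View pics/s11c.png

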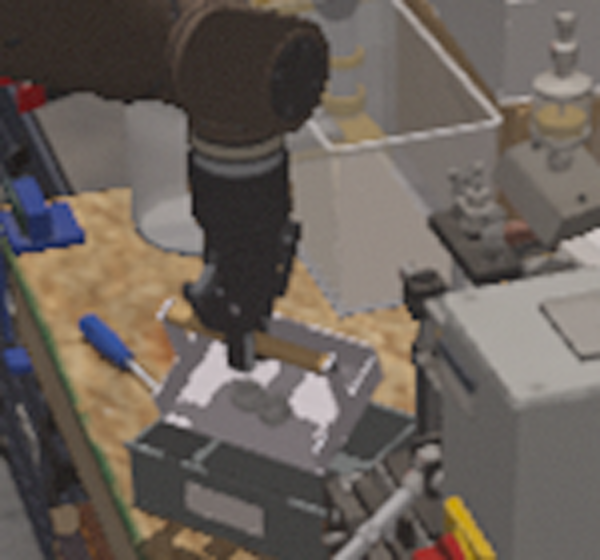

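```bash
cat > ang.py <<'E'
from h import *
import sys
from scipy.spatial.transform import Rotation as R
def pred(k,tcp,phi,ths,off=0.0015):
    d=np.load(f"c{k}wrist.npz");K,T=d["K"],d["T"]
    a=np.radians(phi);ey=np.array([np.cos(a),np.sin(a),0]);ex=np.array([np.sin(a),-np.cos(a),0]);ez=np.array([0,0,1])
    H=np.array(tcp)+[0,0,off]
    for th in ths:
        t=np.radians(th);c,s=np.cos(t),np.sin(t)
        out=[]
        for (x,y,z) in [(-.075,-.05,.0),(-.075,-.05,.03),(-.075,.05,.04),(-.075,.05,0.0)]:
            y,z=y,z-.075
            p=H+ex*x+ey*(y*c-z*s)+ez*(y*s+z*c)
            out.append(proj(K,T,p).round(0))
        print(th,out)
E
python3 - <<'E'
from ang import *
pred(11,[.4772,.4329,.1506],40.3,range(0,55,10))
crop("pics/wrist11.png","pics/w11c.png",230,90,290,140,2.7)
E
```

```text
0 [array([224., 124.]), array([207., 127.]), array([446., 128.]), array([421., 124.])]
10 [array([254., 123.]), array([231., 126.]), array([468., 130.]), array([452., 125.])]
20 [array([283., 123.]), array([256., 125.]), array([488., 131.]), array([483., 126.])]
30 [array([312., 123.]), array([280., 125.]), array([507., 133.]), array([516., 128.])]
40 [array([341., 123.]), array([304., 125.]), array([524., 135.]), array([550., 130.])]
50 [array([370., 123.]), array([328., 125.]), array([536., 138.]), array([585., 132.])]
```

View pics/w11c.png

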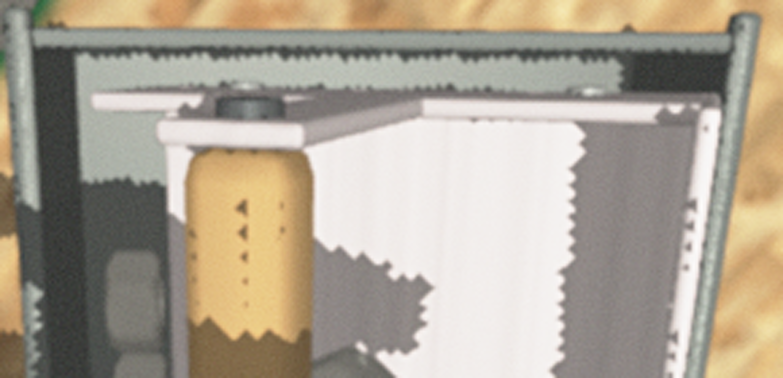

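Request:
send_rows(
  rows=[
    [0, 0, -0.03, 0],
    [0, 0, -0.06, 0],
    [-0.01, -0.008, -0.08, 0],
    [-0.03, -0.025, -0.083, 0],
    [-0.05, -0.042, -0.083, 0],
    [-0.07, -0.059, -0.083, 0],
    [-0.09, -0.076, -0.083, 0],
    [-0.11, -0.093, -0.083, 0],
    [-0.13, -0.11, -0.083, 0],
    [-0.145, -0.123, -0.083, 0],
    [-0.145, -0.123, -0.083, 0],
  ],
  newtons=25,
)

```text
time: 21.0
eef_pos: [0.4451, 0.4041, 0.1348]
tcp_rot: [0.421, 0.907, 0.02, 0.011]
contact_force: [16.4, 14.1, -0.2]
opening: 0.155
```

```bash
python3 st.py 12 side
```

```text
21.0 [0.4451 0.4041 0.1348] [0.4206 0.907  0.02   0.011 ] F [16.39 14.14 -0.24] M [ 3.29  -3.671  0.016] 0.1551
```

View pics/wrist12.png

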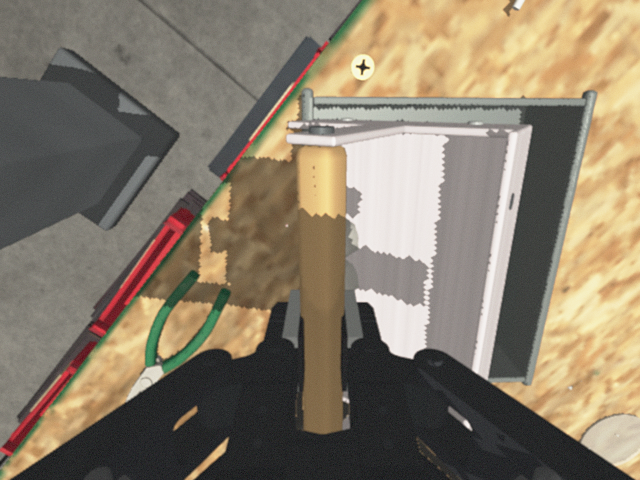

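View pics/s12c.png

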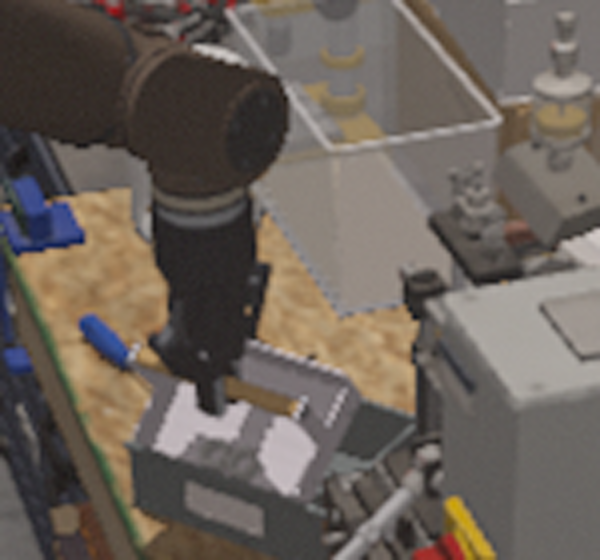

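Request:
send_rows(
  rows=[
    [0, 0, 0, 0],
    [0, 0, 0, 0],
    [-0.02, -0.017, 0, 0],
    [-0.04, -0.034, 0, 0],
    [-0.05, -0.042, 0, 0],
    [-0.05, -0.042, 0, 0],
  ],
  newtons=20,
)

```text
time: 21.85
eef_pos: [0.4218, 0.3853, 0.1303]
tcp_rot: [0.42, 0.908, 0.005, 0.003]
contact_force: [-0.5, 0.1, -0.6]
opening: 0.152
```

```bash
python3 st.py 13 side
```

```text
21.85 [0.4218 0.3853 0.1303] [0.4199 0.9076 0.005  0.0033] F [-0.47  0.13 -0.63] M [ 0.103 -0.113  0.01 ] 0.1517
```

View pics/wrist13.png

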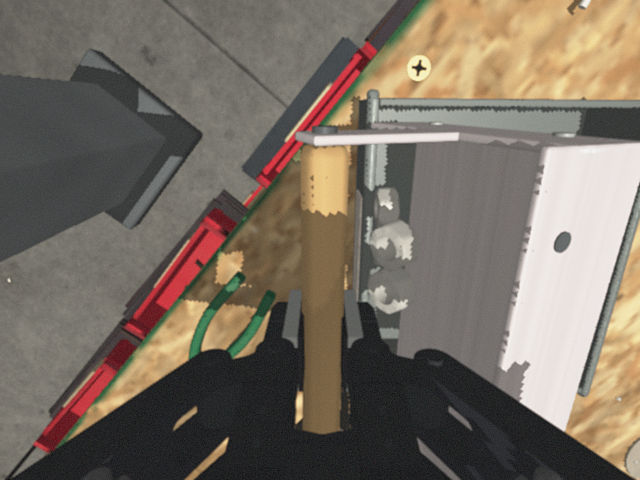

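View pics/s13c.png

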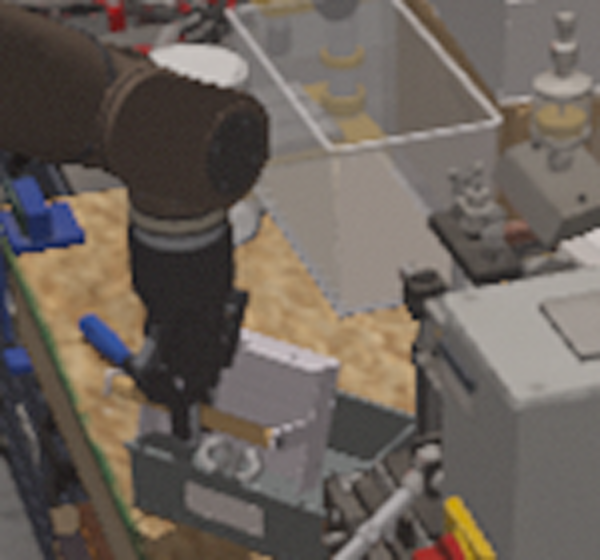

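```bash
python3 - <<'E'
from ang import *
pred(13,[.4218,.3853,.1303],40.3,range(40,120,10))
crop("pics/wrist13.png","pics/w13c.png",340,90,300,220,2.6)
E
```

```text
40 [array([339., 122.]), array([302., 124.]), array([523., 135.]), array([548., 129.])]
50 [array([368., 123.]), array([326., 124.]), array([536., 138.]), array([583., 132.])]
60 [array([398., 123.]), array([351., 124.]), array([544., 141.]), array([619., 135.])]
70 [array([428., 124.]), array([375., 125.]), array([544., 144.]), array([654., 140.])]
80 [array([459., 125.]), array([399., 125.]), array([533., 148.]), array([688., 145.])]
90 [array([490., 126.]), array([423., 126.]), array([511., 152.]), array([716., 152.])]
100 [array([523., 128.]), array([447., 127.]), array([474., 155.]), array([733., 161.])]
110 [array([557., 130.]), array([472., 128.]), array([423., 158.]), array([727., 171.])]
```

View pics/w13c.png

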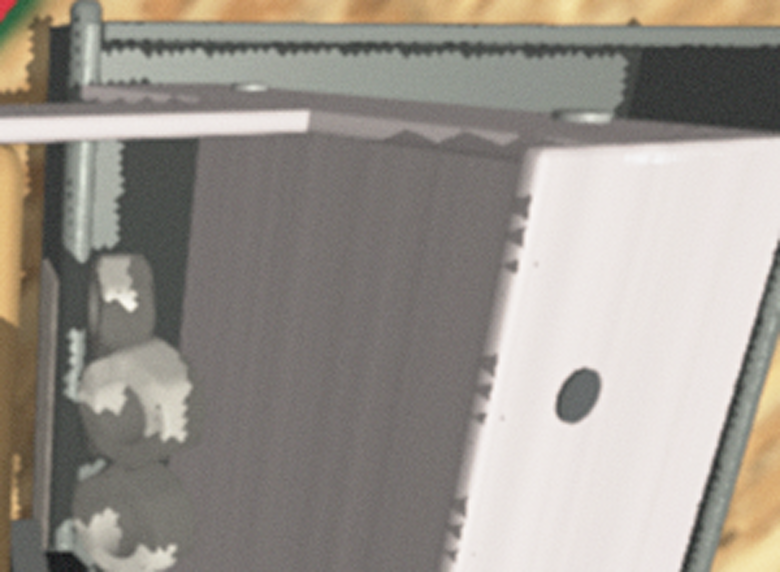

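Request:
send_rows(
  rows=[
    [0, 0, 0, 0],
    [0, 0, 0.02, 0],
    [0, 0, 0.06, 0],
    [0, 0, 0.11, 0],
    [0, 0, 0.17, 0],
    [0, 0, 0.23, 0],
    [0, 0, 0.28, 0],
    [0, 0, 0.3, 0],
    [0, 0, 0.3, 0],
  ],
  newtons=60,
)

```text
time: 23.08
eef_pos: [0.4185, 0.3834, 0.2154]
tcp_rot: [0.42, 0.908, 0.0, 0.0]
contact_force: [-0.2, -0.5, -3.4]
opening: 0.157
```

```bash
python3 st.py 14 side
```

```text
23.075 [0.4185 0.3834 0.2154] [4.199e-01 9.076e-01 3.000e-04 2.000e-04] F [-0.17 -0.55 -3.44] M [-0.101  0.135  0.005] 0.1572
```

View pics/wrist14.png

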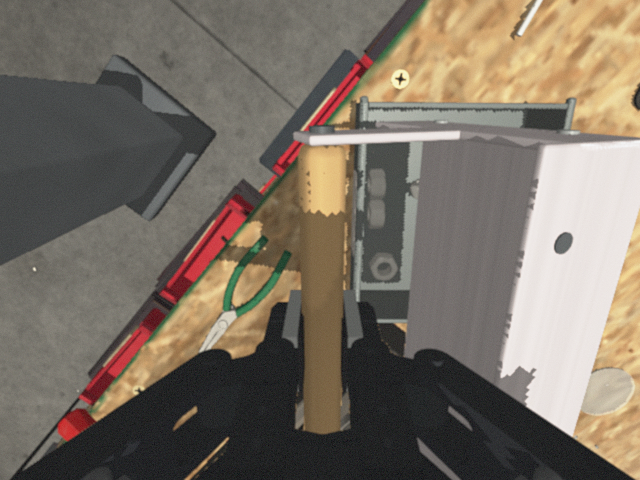

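View pics/s14c.png

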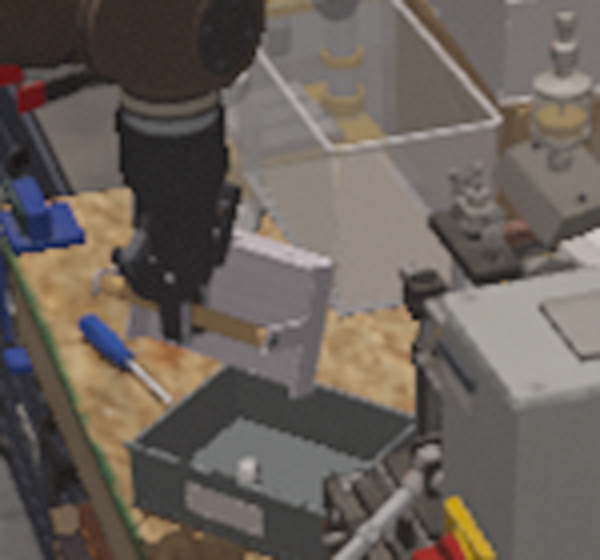

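Request:
send_rows(
  rows=[
    [0.01, 0.008, 0, 0],
    [0.03, 0.025, 0, 0],
    [0.07, 0.059, 0, 0],
    [0.12, 0.101, 0, 0],
    [0.17, 0.144, 0, 0],
    [0.22, 0.186, -0.02, 0],
    [0.255, 0.216, -0.06, 0],
    [0.275, 0.233, -0.12, 0],
    [0.284, 0.24, -0.18, 0],
    [0.285, 0.2415, -0.24, 0],
    [0.285, 0.2415, -0.28, 0],
    [0.285, 0.2415, -0.3, 0],
    [0.285, 0.2415, -0.3, 0],
  ],
)

```text
time: 24.8
eef_pos: [0.5038, 0.4556, 0.1247]
tcp_rot: [0.42, 0.908, -0.0, -0.0]
contact_force: [-0.1, -0.3, -2.3]
opening: 0.16
```

```bash
python3 st.py 15 side
```

```text
24.8 [0.5038 0.4556 0.1247] [ 4.199e-01  9.076e-01 -2.000e-04 -1.000e-04] F [-0.06 -0.27 -2.32] M [-0.108  0.108 -0.054] 0.1597
```

View pics/wrist15.png

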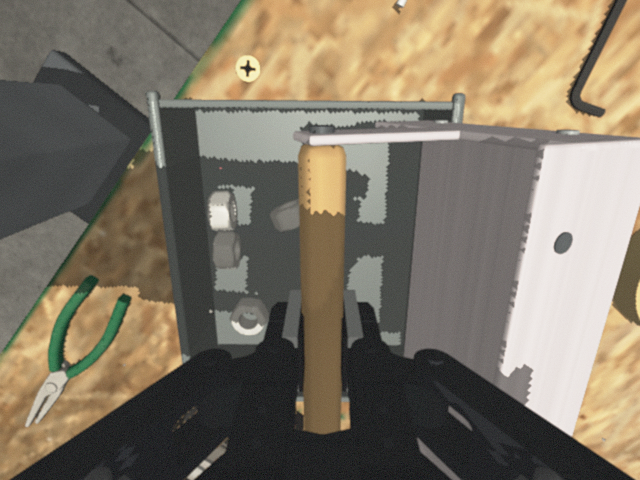

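View pics/s15c.png

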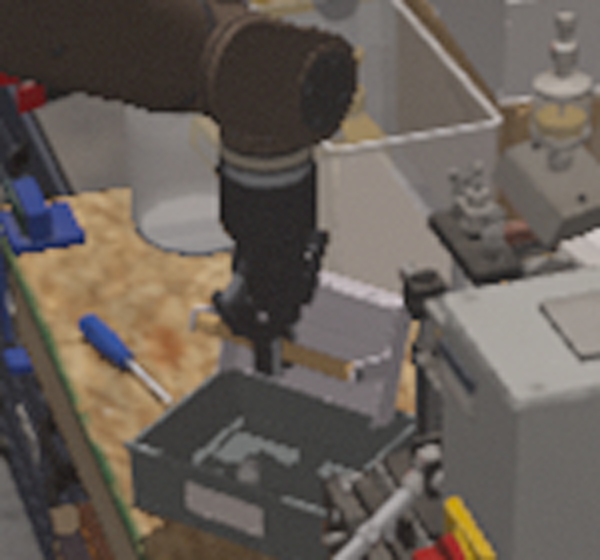

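Request:
send_rows(
  rows=[
    [0, 0, 0, 0],
    [0.018, 0.015, 0, 0],
    [0.038, 0.032, 0.005, 0],
    [0.05, 0.043, 0.012, 0],
    [0.064, 0.054, 0.02, 0],
    [0.076, 0.065, 0.028, 0],
    [0.089, 0.076, 0.035, 0],
    [0.1, 0.086, 0.042, 0],
    [0.114, 0.097, 0.05, 0],
    [0.127, 0.108, 0.057, 0],
  ],
  newtons=20,
)

```text
time: 26.15
eef_pos: [0.54, 0.4867, 0.1444]
tcp_rot: [0.42, 0.907, -0.005, -0.002]
contact_force: [-8.7, -8.0, 5.9]
opening: 0.159
```

```bash
python3 st.py 16 side
```

```text
26.15 [0.54   0.4867 0.1444] [ 0.4202  0.9074 -0.0045 -0.0023] F [-8.72 -8.    5.87] M [-1.881  2.16  -0.259] 0.1586
```

View pics/wrist16.png

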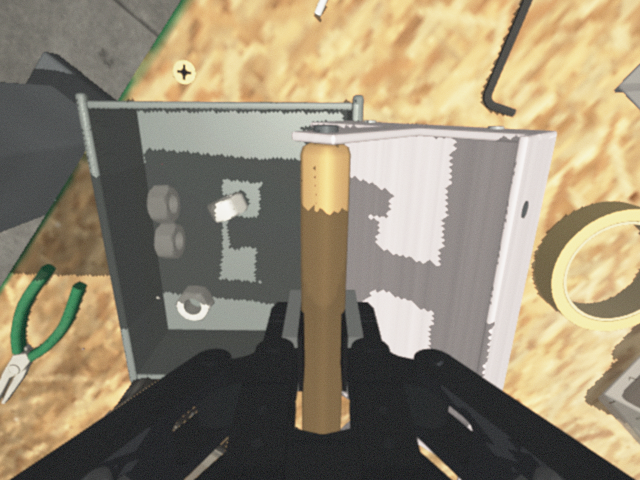

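View pics/s16c.png

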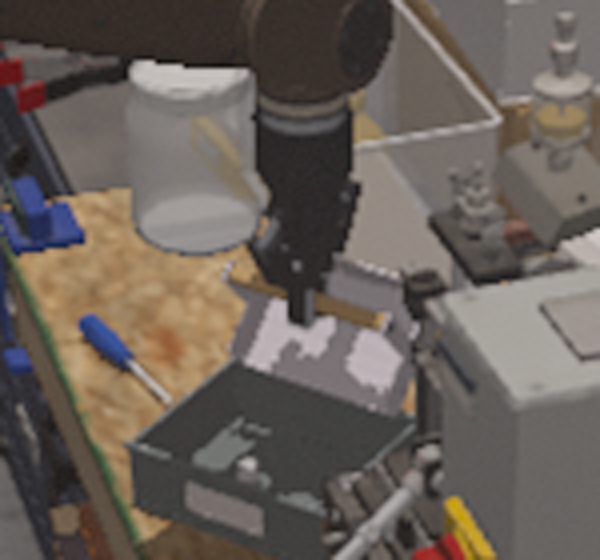

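Request:
send_rows(
  rows=[
    [0.015, 0.013, 0.002, 0],
    [0.03, 0.026, 0.004, 0],
    [0.045, 0.038, 0.004, 0],
    [0.06, 0.051, 0.003, 0],
    [0.076, 0.065, 0.001, 0],
    [0.091, 0.078, -0.003, 0],
    [0.104, 0.088, -0.008, 0],
    [0.117, 0.099, -0.014, 0],
    [0.13, 0.11, -0.02, 0],
    [0.138, 0.117, -0.027, 0],
    [0.138, 0.117, -0.027, 0],
  ],
)

```text
time: 27.62
eef_pos: [0.5835, 0.523, 0.1345]
tcp_rot: [0.42, 0.908, -0.001, -0.0]
contact_force: [-2.1, -1.9, 2.9]
opening: 0.153
```

```bash
python3 st.py 17 side
```

```text
27.625 [0.5835 0.523  0.1345] [ 4.199e-01  9.076e-01 -6.000e-04 -0.000e+00] F [-2.06 -1.87  2.92] M [-0.609  0.594 -0.027] 0.1535
```

View pics/wrist17.png

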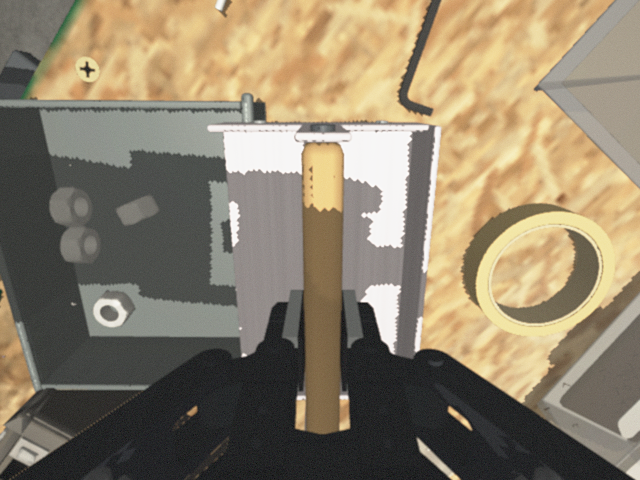

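View pics/s17c.png

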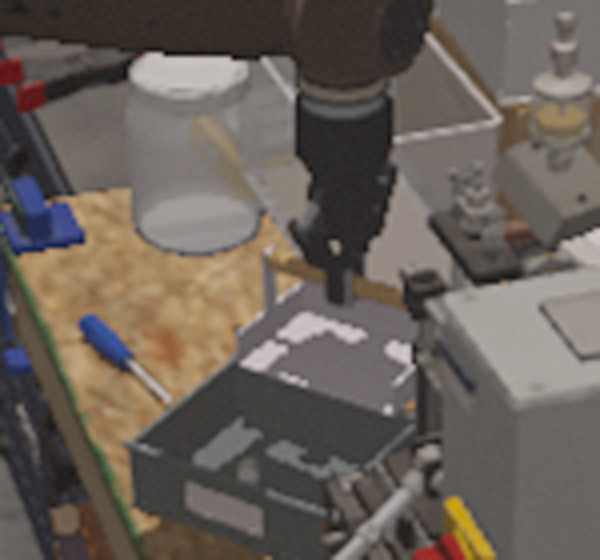

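Request:
send_rows(
  rows=[
    [0, 0, 0, 0],
    [0, 0, 0.03, 0],
    [0, 0, 0.09, 0],
    [0, 0, 0.17, 0],
    [-0.01, -0.005, 0.26, 0],
    [-0.03, -0.015, 0.35, 0],
    [-0.07, -0.035, 0.44, 0],
    [-0.13, -0.065, 0.51, 0],
    [-0.2, -0.1, 0.56, 0],
    [-0.28, -0.14, 0.58, 0],
    [-0.36, -0.18, 0.58, 0],
    [-0.43, -0.215, 0.58, 0],
    [-0.48, -0.24, 0.58, -0.01],
    [-0.505, -0.25, 0.58, -0.03],
    [-0.512, -0.25, 0.58, -0.055],
    [-0.512, -0.25, 0.58, -0.08],
    [-0.512, -0.25, 0.58, -0.1],
    [-0.512, -0.25, 0.58, -0.1074],
    [-0.512, -0.25, 0.58, -0.1074],
  ],
  newtons=60,
)

```text
time: 30.1
eef_pos: [0.4297, 0.4483, 0.3096]
tcp_rot: [0.696, 0.718, 0.001, 0.0]
contact_force: [0.3, 0.4, -3.1]
opening: 0.151
```

```bash
python3 st.py 18 side
```

```text
30.1 [0.4297 0.4483 0.3096] [6.964e-01 7.176e-01 1.100e-03 1.000e-04] F [ 0.31  0.37 -3.11] M [-0.017  0.037 -0.04 ] 0.151
```

View pics/wrist18.png

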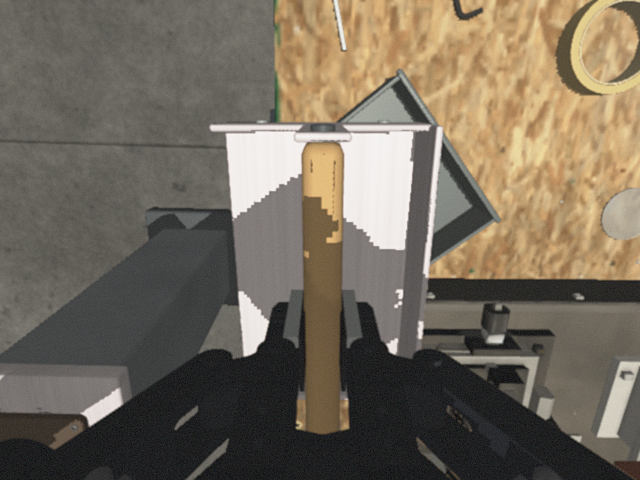

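Request:
send_rows(
  rows=[
    [0, -0.04, 0, 0],
    [0, -0.12, 0, 0],
    [0, -0.23, 0, 0],
    [0, -0.36, 0, 0],
    [0, -0.49, 0, 0],
    [0, -0.62, 0, 0],
    [0, -0.75, 0, 0],
    [0, -0.88, 0, 0],
    [0, -1, 0, 0],
  ],
)

```text
time: 31.32
eef_pos: [0.4293, 0.1464, 0.3081]
tcp_rot: [0.697, 0.717, 0.0, 0.0]
contact_force: [0.2, 0.1, -2.2]
opening: 0.149
```

Request:
send_rows(
  rows=[
    [0, -0.13, 0, 0],
    [0, -0.26, 0, 0],
    [0, -0.39, 0, 0],
    [0, -0.52, 0, 0],
    [0, -0.65, 0, 0],
    [0, -0.78, 0, 0],
    [0, -0.9, 0, 0],
    [0, -1, 0, 0],
  ],
)

```text
time: 32.33
eef_pos: [0.429, -0.1534, 0.3081]
tcp_rot: [0.697, 0.717, -0.0, 0.0]
contact_force: [1.0, -0.5, -2.0]
opening: 0.148
```

Request:
send_rows(
  rows=[
    [0, -0.12, 0, 0],
    [0, -0.22, 0, 0],
    [0, -0.31, 0, 0],
    [0, -0.37, 0, 0],
    [0, -0.39, 0, 0],
    [0, -0.397, 0, 0],
    [0, -0.397, 0, 0],
  ],
)

```text
time: 33.2
eef_pos: [0.4299, -0.2702, 0.308]
tcp_rot: [0.696, 0.718, 0.0, -0.0]
contact_force: [-0.5, -0.4, -3.8]
opening: 0.151
```

```bash
python3 st.py 19 top side
```

```text
33.2 [ 0.4299 -0.2702  0.308 ] [ 6.964e-01  7.177e-01  1.000e-04 -1.000e-04] F [-0.47 -0.38 -3.8 ] M [0.019 0.005 0.049] 0.1513
```

View pics/wrist19.png

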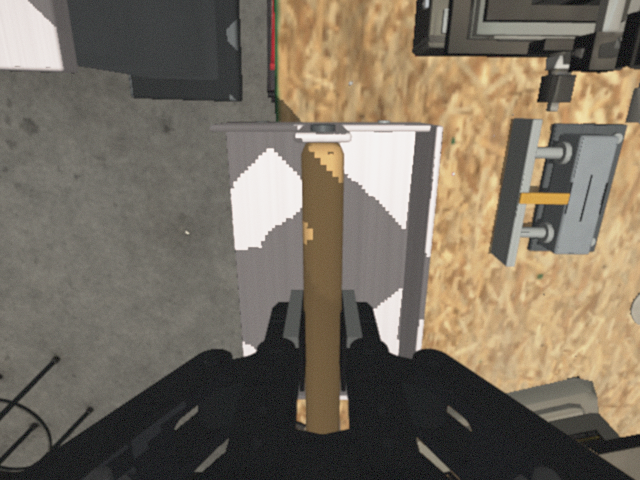

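View pics/side19.png

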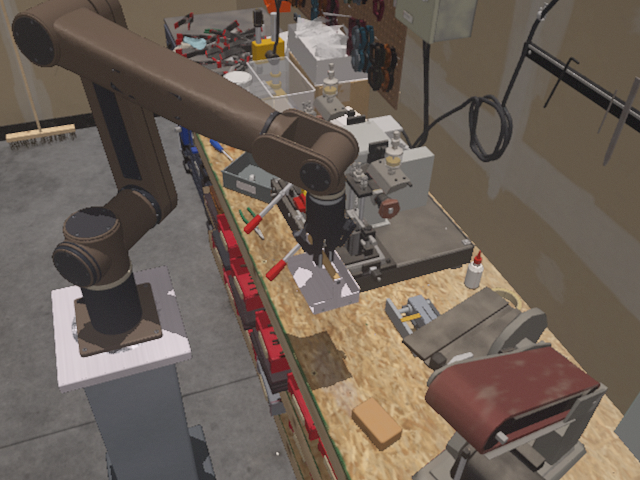

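Request:
send_rows(
  rows=[
    [0.02, 0, 0, 0],
    [0.06, 0, -0.03, 0],
    [0.12, 0, -0.1, 0],
    [0.18, 0, -0.2, 0],
    [0.24, 0, -0.31, 0],
    [0.28, 0, -0.43, 0],
    [0.3, 0, -0.54, 0],
    [0.3, 0, -0.63, 0],
    [0.3, 0, -0.7, 0],
    [0.3, 0, -0.735, 0],
    [0.3, 0, -0.743, 0],
    [0.3, 0, -0.743, 0],
    [0.3, 0, -0.743, 0],
  ],
)

```text
time: 34.98
eef_pos: [0.5205, -0.2713, 0.0862]
tcp_rot: [0.697, 0.717, 0.0, 0.001]
contact_force: [-0.3, -0.4, -2.7]
opening: 0.15
```

```bash
python3 st.py 20 top side; python3 - <<'E'
from h import *
crop("pics/side20.png","pics/s20c.png",280,210,190,140,4)
crop("pics/top20.png","pics/t20c.png",340,150,130,140,4)
E
```

```text
34.975 [ 0.5205 -0.2713  0.0862] [6.967e-01 7.174e-01 1.000e-04 1.100e-03] F [-0.32 -0.44 -2.7 ] M [ 0.01   0.065 -0.001] 0.1504
```

View pics/s20c.png

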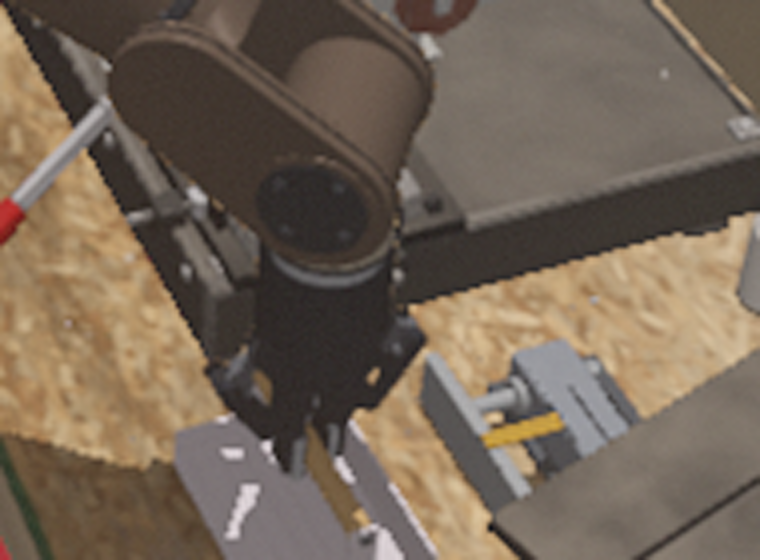

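View pics/wrist20.png

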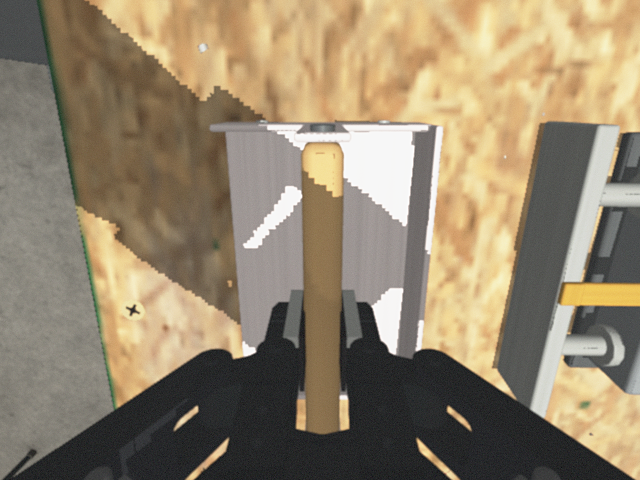

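Request:
send_rows(
  rows=[
    [0, 0, -0.012, 0],
    [0, 0, -0.024, 0],
    [0, 0, -0.034, 0],
    [0, 0, -0.042, 0],
    [0, 0, -0.048, 0],
    [0, 0, -0.055, 0],
    [0, 0, -0.055, 0],
    [0, 0, -0.055, 0],
  ],
  newtons=25,
)

```text
time: 36.12
eef_pos: [0.5198, -0.2708, 0.075]
tcp_rot: [0.696, 0.718, -0.001, -0.002]
contact_force: [-15.5, 10.2, 29.0]
opening: 0.149
```

```bash
python3 st.py 21 top side; python3 - <<'E'
from h import *
crop("pics/side21.png","pics/s21c.png",300,280,150,110,5)
E
```

```text
36.125 [ 0.5198 -0.2708  0.075 ] [ 6.963e-01  7.177e-01 -7.000e-04 -2.200e-03] F [-15.47  10.19  28.96] M [ 1.371  2.367 -0.043] 0.1494
```

View pics/s21c.png

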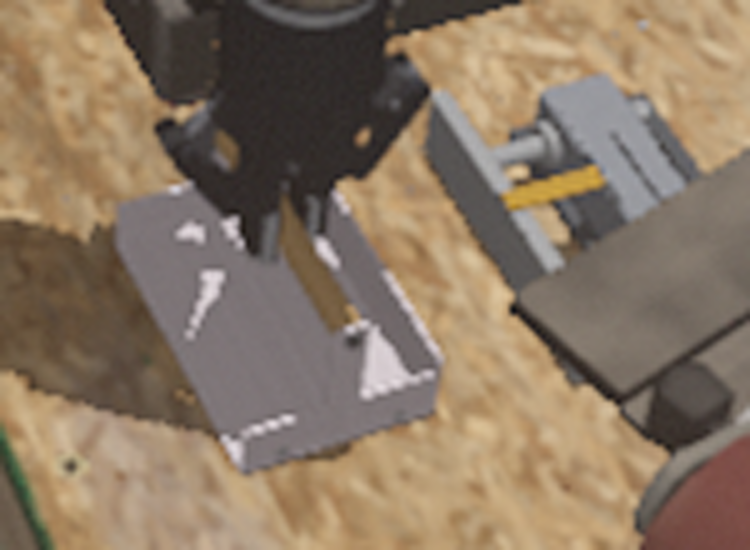

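View pics/wrist21.png

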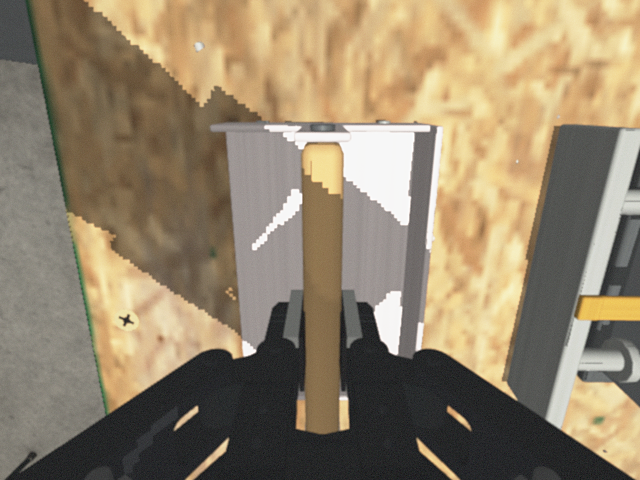

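Request:
send_rows(
  rows=[
    [0, 0, 0.01, 0],
    [0, 0, 0.017, 0],
    [0, 0, 0.019, 0],
    [0, 0, 0.019, 0],
  ],
  newtons=60,
)

```text
time: 36.78
eef_pos: [0.5203, -0.2711, 0.075]
tcp_rot: [0.697, 0.717, 0.0, 0.0]
contact_force: [-2.0, 2.9, 6.0]
opening: 0.154
```

Request:
send_rows(
  rows=[
    [0.01, 0, 0.003, 0],
    [0.03, 0, 0.003, 0],
    [0.06, 0.001, 0.003, 0],
    [0.09, 0.002, 0.003, 0],
    [0.12, 0.003, 0.003, 0],
    [0.15, 0.004, 0.003, 0],
    [0.175, 0.004, 0.003, 0],
    [0.19, 0.004, 0.003, 0],
    [0.193, 0.004, 0.003, 0],
    [0.193, 0.004, 0.003, 0],
  ],
)

```text
time: 38.02
eef_pos: [0.578, -0.2695, 0.0751]
tcp_rot: [0.697, 0.717, 0.0, 0.0]
contact_force: [-1.8, -0.7, 2.2]
opening: 0.148
```

```bash
python3 st.py 22 top side; python3 - <<'E'
from h import *
crop("pics/side22.png","pics/s22c.png",300,270,150,110,5)
crop("pics/top22.png","pics/t22c.png",360,150,90,120,5)
E
```

```text
38.025 [ 0.578  -0.2695  0.0751] [6.967e-01 7.174e-01 3.000e-04 3.000e-04] F [-1.78 -0.69  2.22] M [ 0.003  0.409 -0.029] 0.1481
```

View pics/s22c.png

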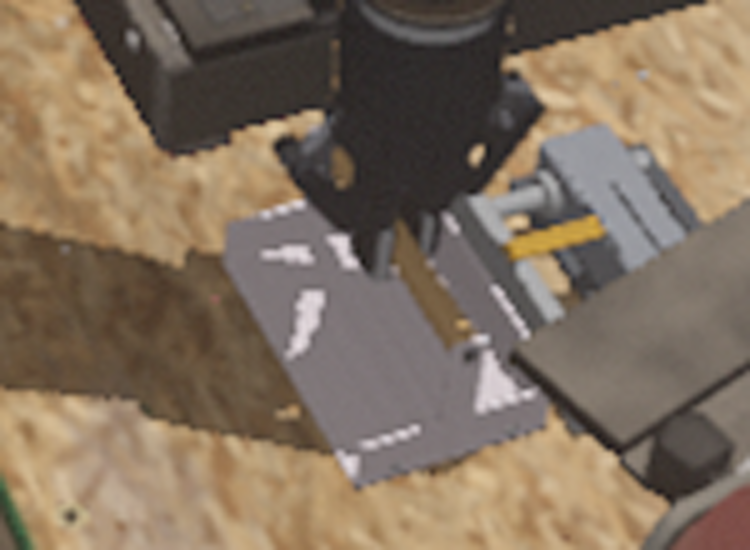

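View pics/t22c.png

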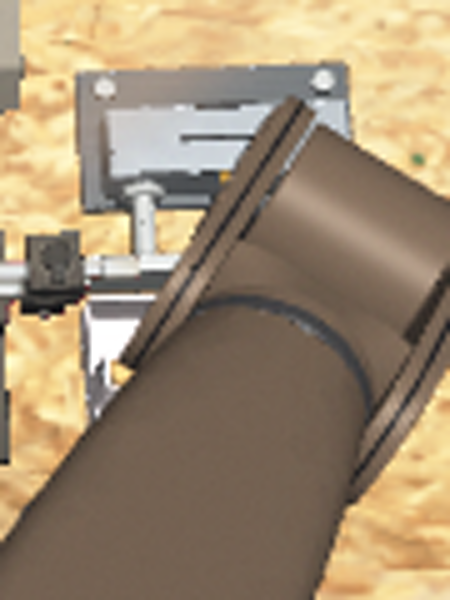

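View pics/wrist22.png

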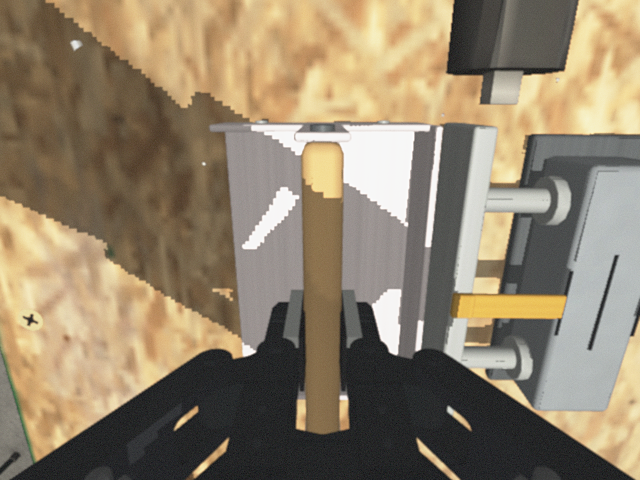

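```bash
python3 - <<'E'
from h import *
d=np.load("c22wrist.npz");K,T=d["K"],d["T"]
crop("pics/wrist22.png","pics/w22c.png",400,110,240,310,1.9) if 0 else crop("pics/wrist22.png","pics/w22c.png",390,110,250,180,3)
crop("pics/wrist22.png","pics/w22d.png",390,230,250,190,3)
for n,u,v,z in [("tongue mid front",456,303,.048),("tongue tip",566,306,.048),("fence top end",497,127,.045),("line mid a",617,255,.044),("line mid b",590,348,.044),("traytop back far",441,126,.04),("traytop back near",424,350,.04)]:
    print(n,onz(K,T,u,v,z).round(4))
E
```

```text
tongue mid front [ 0.6382 -0.2697  0.048 ]
tongue tip [ 0.6886 -0.2698  0.048 ]
fence top end [ 0.6444 -0.1925  0.045 ]
line mid a [ 0.7083 -0.2457  0.044 ]
line mid b [ 0.7089 -0.2947  0.044 ]
traytop back far [ 0.6236 -0.1929  0.04  ]
traytop back near [ 0.6293 -0.3011  0.04  ]
```

View pics/w22c.png

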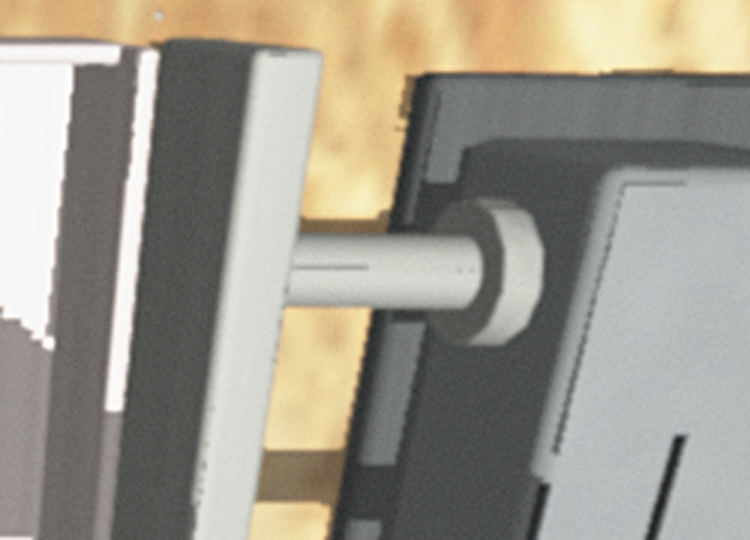

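View pics/w22d.png

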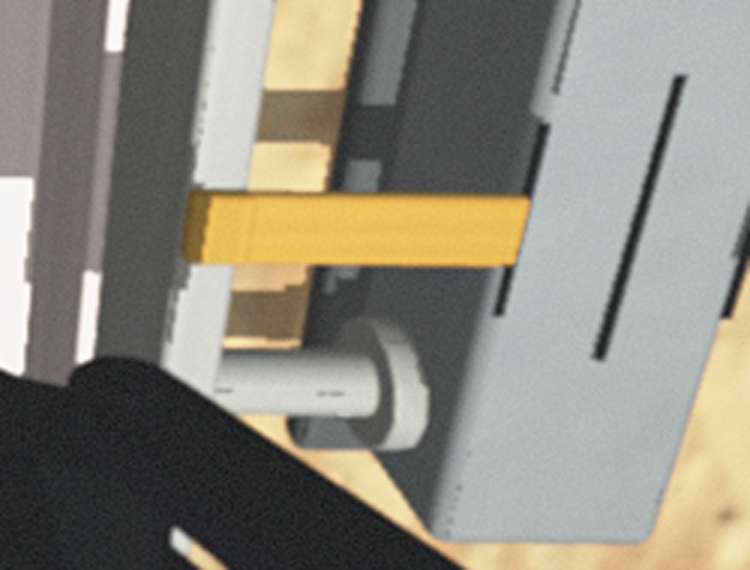

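```bash
python3 - <<'E'
from h import *
d=np.load("c22wrist.npz");K,T=d["K"],d["T"]
def seg(n,a,b,z):
    a=onz(K,T,*a,z);b=onz(K,T,*b,z);v=a-b
    print(n,a.round(4),b.round(4),np.degrees(np.arctan2(v[1],v[0])).round(2)-90)
C=lambda u,v:(390+u/3,110+v/3);D=lambda u,v:(390+u/3,230+v/3)
seg("fence top front",C(255,50),D(163,370),.045)
seg("fence top front",C(255,50),C(195,500),.045)
seg("tray back top",C(157,48),D(98,270),.04)
seg("tray back top",C(157,48),C(122,410),.04)
seg("tongue tip",D(530,197),D(515,265),.048)
seg("mid line",D(683,75),D(598,358),.044)
E
```

```text
fence top front [ 0.6356 -0.1926  0.045 ] [ 0.6377 -0.2991  0.045 ] 1.1299999999999955
fence top front [ 0.6356 -0.1926  0.045 ] [ 0.637 -0.258  0.045] 1.2399999999999949
tray back top [ 0.6242 -0.1929  0.04  ] [ 0.6266 -0.2839  0.04  ] 1.5400000000000063
tray back top [ 0.6242 -0.1929  0.04  ] [ 0.6259 -0.2457  0.04  ] 1.8199999999999932
tongue tip [ 0.6877 -0.2646  0.048 ] [ 0.6881 -0.2763  0.048 ] 2.3499999999999943
mid line [ 0.7086 -0.2457  0.044 ] [ 0.7087 -0.2954  0.044 ] 0.1599999999999966
```

Request:
send_rows(
  rows=[
    [0.01, 0, 0, 0],
    [0.02, 0, 0, 0],
    [0.03, 0.001, 0, 0],
    [0.04, 0.001, 0, 0],
    [0.05, 0.001, 0, 0],
    [0.06, 0.002, 0, 0],
    [0.07, 0.002, 0, 0],
    [0.078, 0.002, 0, 0],
    [0.083, 0.002, 0, 0],
    [0.083, 0.002, 0, 0],
    [0.083, 0.002, 0, 0],
  ],
)

```text
time: 39.55
eef_pos: [0.6005, -0.2688, 0.0753]
tcp_rot: [0.697, 0.717, -0.001, -0.003]
contact_force: [-11.2, 1.0, 7.6]
opening: 0.151
```

```bash
python3 st.py 23; python3 - <<'E'
from h import *
crop("pics/wrist23.png","pics/w23d.png",390,110,250,240,2.5) 
E
```

```text
39.55 [ 0.6005 -0.2688  0.0753] [ 0.697   0.717  -0.0015 -0.0031] F [-11.18   0.97   7.63] M [ 0.05   1.834 -0.34 ] 0.1505
```

View pics/w23d.png

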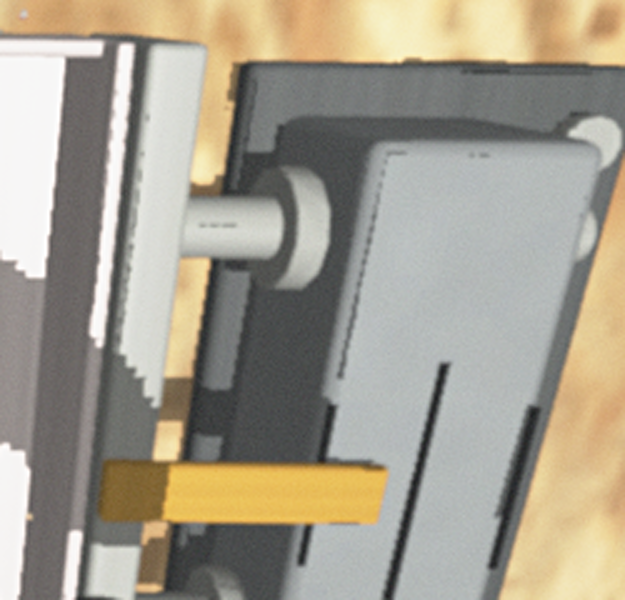

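```bash
python3 - <<'E'
from h import *
d=np.load("c23wrist.npz");K,T=d["K"],d["T"]
C=lambda u,v:(390+u/2.5,110+v/2.5)
for n,p,z in [("tip",C(387,467),.048),("tip2",C(379,523),.048),("mid",C(446,365),.044),("mid2",C(388,598),.044),("first",C(332,405),.044),("last",C(536,408),.044)]: print(n,onz(K,T,*p,z).round(4))
E
```

```text
tip [ 0.7    -0.2644  0.048 ]
tip2 [ 0.701  -0.2759  0.048 ]
mid [ 0.7087 -0.2459  0.044 ]
mid2 [ 0.709  -0.2948  0.044 ]
first [ 0.69   -0.2543  0.044 ]
last [ 0.7269 -0.2537  0.044 ]
```

Request:
send_rows(
  rows=[
    [0.008, 0, 0.001, 0],
    [0.016, 0, 0.002, 0],
    [0.023, 0.001, 0.003, 0],
    [0.029, 0.001, 0.003, 0],
    [0.031, 0.001, 0.003, 0],
    [0.031, 0.001, 0.003, 0],
    [0.031, 0.001, 0.003, 0],
    [0.031, 0.001, 0.003, 0],
  ],
)

```text
time: 40.6
eef_pos: [0.6085, -0.2685, 0.0755]
tcp_rot: [0.697, 0.717, -0.002, -0.005]
contact_force: [-14.2, 1.5, 8.8]
opening: 0.15
```

```bash
python3 st.py 24 side top; python3 - <<'E'
from h import *
crop("pics/wrist24.png","pics/w24d.png",390,110,250,240,2.5) 
crop("pics/side24.png","pics/s24c.png",300,260,150,110,5)
E
```

```text
40.6 [ 0.6085 -0.2685  0.0755] [ 0.6972  0.7169 -0.0024 -0.0046] F [-14.21   1.47   8.78] M [-0.009  2.293 -0.448] 0.1504
```

View pics/w24d.png

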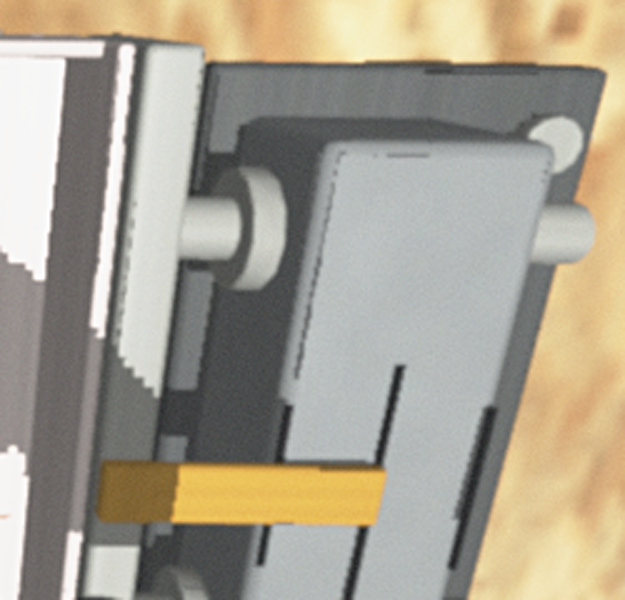

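View pics/s24c.png

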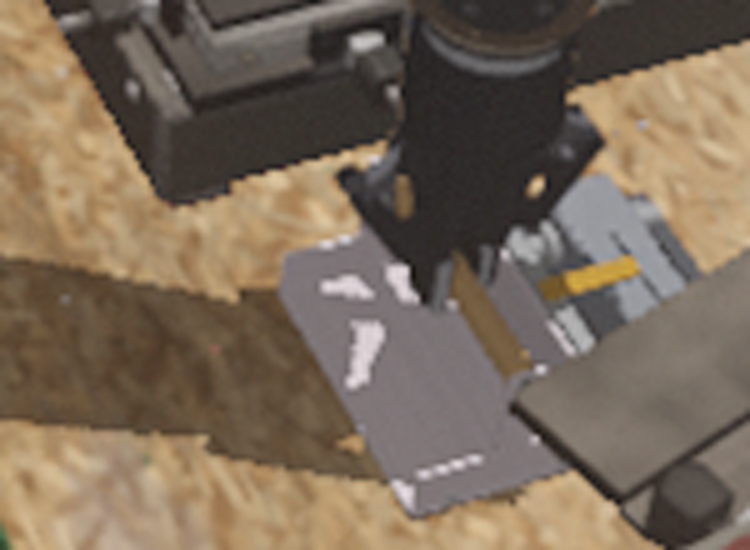

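View pics/top24.png

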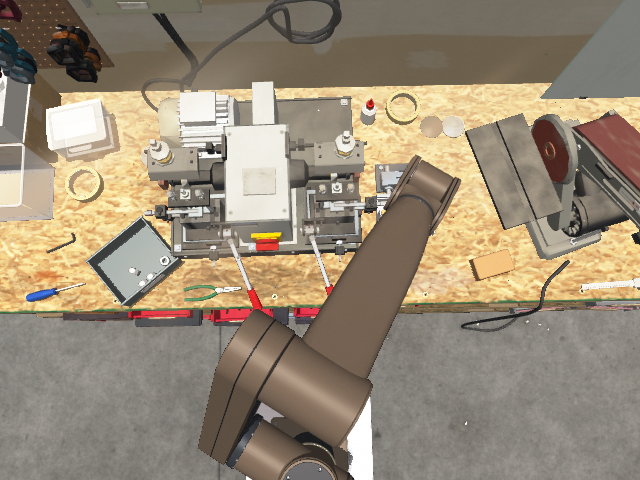

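```bash
python3 - <<'E'
from h import *
d=np.load("c24wrist.npz");K,T=d["K"],d["T"]
C=lambda u,v:(390+u/2.5,110+v/2.5)
for n,p,z in [("tip",C(386,467),.048),("tip2",C(378,523),.048),("mid",C(401,366),.044),("mid2",C(348,598),.044),("first",C(289,405),.044),("last",C(492,408),.044),("trayback",C(131,42),.04),("trayback2",C(95,340),.04),("fence far end",C(206,45),.045)]: print(n,onz(K,T,*p,z).round(4))
crop("pics/top24.png","pics/t24b.png",75,205,120,110,5)
s=monitor.get_state();print(s["dq"].round(4),s["contact_force"])
E
```

```text
tip [ 0.7077 -0.2641  0.048 ]
tip2 [ 0.7087 -0.2756  0.048 ]
mid [ 0.7086 -0.2461  0.044 ]
mid2 [ 0.7091 -0.2947  0.044 ]
first [ 0.6902 -0.2543  0.044 ]
last [ 0.7268 -0.2536  0.044 ]
trayback [ 0.6546 -0.1921  0.04  ]
trayback2 [ 0.6549 -0.2443  0.04  ]
fence far end [ 0.6651 -0.1921  0.045 ]
[-0.0002 -0.0009 -0.0003  0.0015 -0.0003 -0.0003] [-13.58172051  -0.9040887    9.17365259]
```

View pics/t24b.png

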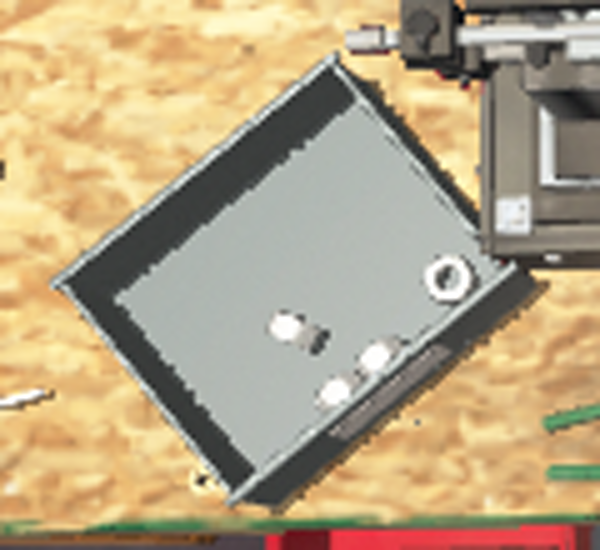

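View pics/wrist24.png

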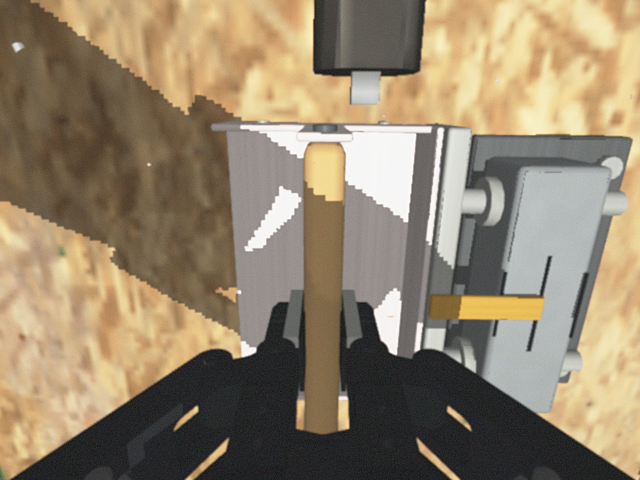

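Request:
send_rows(
  rows=[
    [0, 0, 0, 0],
    [0, 0, 0, 0],
    [0, 0, 0, 0],
    [0, 0, 0, 0],
  ],
)

```text
time: 41.25
eef_pos: [0.6086, -0.2685, 0.0755]
tcp_rot: [0.697, 0.717, -0.002, -0.005]
contact_force: [-14.2, 0.1, 8.4]
opening: 0.151
```

```bash
python3 - <<'E'
from plant import monitor, workorder
s=monitor.get_state();print(s["time"],s["eef_pos"],s["contact_force"],s["opening"])
print(workorder.sign_off())
E
```

```text
41.25 [ 0.60856184 -0.26846084  0.07554537] [-14.22652453   0.12003983   8.43588496] 0.15111788914241064
the job is handed in; nothing more can be done
None
```

The four nuts are in the grey bin. The tray stands empty on the bench, pressed against the fence and still gripped at 60 N. I handed the job in at 41.3 s; sign-off gave no verdict.

**Tipping:** The moves can't tilt the tool, so I tipped the tray by turning it in a light 20–25 N grip against the bin. The first try off the back rim slipped and the tray dropped inside the bin, but two nuts slid out. I then pushed its open front against the bin's front wall. The handle let go suddenly and the tray swung to about 70° instead of the 45–50° you gave, tipping out the last two. I levelled it again on the rim and carried it back with the grip at 60 N.

**Last checks:**
- **Nuts:** the top camera shows all four inside the bin.
- **Fence:** the brass tongue is within about 1 mm of the middle line, so the fence is pushed back about 19.5 mm (roughly 9.7 N). The arm's travel since touching the fence gives about 20 mm.
- **Wrist force:** it reads 14 N along the push, more than the fence estimate. I put the extra down to bench friction, which I did not measure separately.
- **Tray position:** it is centred on the fence to about 1–2 mm and square to about 1–2°. It sits on the bench and looks level; I did not measure its tilt directly after placing it.
- **Pliers and sanding block:** they look unmoved in the pictures.

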